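# Load the sander's slat lift and level the stack with the feed shelf

## Robot

A 6-joint arm with a two-finger parallel gripper is mounted at the origin on the work surface. World frame = base frame: x ahead of the robot, y to its left, z up, the work surface at z = 0. Lengths are in m, angles in rad, forces in N, time in s.
With the tool pointing down it reaches from about 0.425 to 0.95 m from the base axis. Payload 3.5 kg.
Tool frame: the origin (TCP) lies midway between the tips of the shut fingers; the grasp point (between the pads) lies 19 mm behind it; z points along the fingers, y is the line along which they close (so a half turn about z gives the same grasp; the last joint's range is limited). The gripper opens to 85 mm and grips with 20 to 120 N. Pads are 22 mm wide; open, the fingers measure 114 mm over their backs; the gripper's body (76 mm by 85 mm) begins 54 mm behind the grasp point. The pads swing forward as they close: fully open they stand 13 mm farther back than shut.
Start: joints at [-1.274, 0.286, 1.577, -0, 1.279, -0.15], TCP at [0.292, -0.609, 0.231] pointing down, gripper open.
Joint ranges: [-2.77, 2.77], [-0.9, 2.22], [0.21, 2.48], [-1.53, 4.67], [0.24, 2.81], [-2.84, 2.84]. Speed limits (rad/s): [2.79, 2.79, 3.14, 3.14, 3.14, 3.14].

## Interface

Orientations are given as a unit quaternion [x, y, z, w].
In Python, from plant import ctrl gives the robot as it stands.
- The arm moves only by the tool arm_command, never from a script. Its argument "steps" is one flat list of numbers, 5 for each row, row after row: the opening in per cent of the stroke, from 0 (shut) to 100 (fully open), then the shift along the tool's x, y, z each as a share of 25 mm, from -1 to 1, then the turn about the tool's z as a share of 0.1 rad, from -1 to 1. In form: [grip, tx, ty, tz, spin, grip, tx, ty, tz, spin, ...]. A call has 1 to 8 rows; each row shifts and turns the commanded pose from where the row before left it, along the tool's axes as they then stand; what a row does not reach is not made up. A row lasts 1/12 s, in which the tool goes at most 41.7 mm and 7.16 degrees, less where a joint would pass 70% of its speed; a pose out of reach is approached as far as the arm can. A call with a number of a shift or a turn outside -1 to 1 is refused whole. A call with a gripper value outside its range is refused whole. The fingers move at their own pace and stop on an object; "squeeze" is the grip in N (left out, the last holds). Time passes only in rows, so rows that do not move let the fingers close. It gives the time, the measured TCP pose, the force, the opening and the grip force at its end, in the units of the state.
- ctrl.get_state(): the state, without advancing time (a new reading comes with each control period).
- ctrl.read_camera(name): name is "side" or "top" or "wrist"; returns the picture (420x560x3 uint8, red, green, blue); there is no depth.
- ctrl.camera_model(name): a dict with "intrinsics" (3x3 intrinsics, pixels), "rvec" (rotation vector, rad) and "tvec" (3), from world to camera coordinates, as OpenCV has them. Camera axes: x right, y down, z forward; pixel columns grow to the right and rows downward; lengths in m; the calibration is good to about 2 mm. A picture is of the moment at which its call begins: read the wrist's pose just before it. camera_model takes no time and is no camera call; for the wrist camera it gives the pose at the moment of the call.
- ctrl.sign_off(): hands the job in; it is judged then, once.
The state is a dict: "time": time; "qpos": joint angles; "dq": joint speeds; "joint_efforts": joint torques, N m; "eef_pos": TCP position; "tcp_rot": TCP orientation; "contact_force": force on the tool from outside, world axes, zero at the start; "wrist_torque": the same for the moment, N m; "opening": opening from 0.0 (shut) to 1.0 (fully open); "finger_force": force on a finger pad.
Only numpy, scipy, OpenCV 4.12 (cv2) and the standard library are available. Lean on these libraries where they do the work, as an engineer would, in place of code of your own. Each camera call takes 0.05 s, during which the arm holds its last target. There are 200 camera calls.

## Task

Stack all the wooden slats on the lift platform as a square crosswise tower, two to a layer flush with the platform's edges, the first layer across the black bearers, each layer across the one below; an odd slat left over lies alone on top, across the layer below. Then raise the tower with the outer coarse knob until its top is about 7 mm below the feed shelf, let go, and bring the top flush with the shelf using the inner fine knob only. Leave the other things on the bench alone.

Things in the scene. Friction and masses are not known exactly. Their poses are not given: they have to be found in the camera images.
- slat1: one of five to seven identical bare wooden slats, 130 mm long (x) x 32 mm wide (y) x 18 mm thick (z), 50 g, lying flat on the bench to the robot's right; origin at its centre. Those not present this time give None.
- slat2: one of five to seven identical bare wooden slats, 130 mm long (x) x 32 mm wide (y) x 18 mm thick (z), 50 g, lying flat on the bench to the robot's right; origin at its centre. Those not present this time give None.
- slat3: one of five to seven identical bare wooden slats, 130 mm long (x) x 32 mm wide (y) x 18 mm thick (z), 50 g, lying flat on the bench to the robot's right; origin at its centre. Those not present this time give None.
- slat4: one of five to seven identical bare wooden slats, 130 mm long (x) x 32 mm wide (y) x 18 mm thick (z), 50 g, lying flat on the bench to the robot's right; origin at its centre. Those not present this time give None.
- slat5: one of five to seven identical bare wooden slats, 130 mm long (x) x 32 mm wide (y) x 18 mm thick (z), 50 g, lying flat on the bench to the robot's right; origin at its centre. Those not present this time give None.
- slat6: one of five to seven identical bare wooden slats, 130 mm long (x) x 32 mm wide (y) x 18 mm thick (z), 50 g, lying flat on the bench to the robot's right; origin at its centre. Those not present this time give None.
- slat7: one of five to seven identical bare wooden slats, 130 mm long (x) x 32 mm wide (y) x 18 mm thick (z), 50 g, lying flat on the bench to the robot's right; origin at its centre. Those not present this time give None.
- bed (a point): centre of the 130 mm square lift platform, level with the tops of its two black bearers (130 x 32 x 14 mm, along this point's x); rises with it; z up. Bearers and slats have centre lines 49 mm either side, flush with the edges: first layer along y (at x +-49 mm), second along x (at y +-49 mm), third along y, and so on; layers 18 mm. Friction holds its height. The grey deck round it, 85 mm high, reaches 115 mm out.
- shelf_top (a point): centre of the top face of the steel feed shelf (60 x 160 mm, level, fixed) beside the lift, 95 mm along x and 220 mm along y from the lift's centre in the axes of bed; its height (210 to 235 mm) differs from start to start. z up
- outer_knob (a point): the coarse knob: the black ribbed outer one of the coaxial pair on the gearbox beside the lift, vertical axis, 62 mm across, 20 mm high; point on its axis at half height, 138 mm above the bench (it rides up with the fine drive, at most 10 mm). The gearbox top (100 mm square) is 13 mm below this point. The inner knob rises from its middle.
- inner_knob (a point): the fine knob: the aluminium inner one, 24 mm across, 20 mm high, on a thin neck 12 mm above the outer knob; point on the same vertical axis at half its height, 170 mm above the bench
- coarse (a joint): angle of the outer knob in rad, grows clockwise seen from above; 1 rad lifts the platform 25 mm; range 0 to 4; about 0.6 N m to turn; stays where it is left
- fine (a joint): angle of the inner knob in rad, grows clockwise seen from above; 1 rad lifts the platform (and the outer knob) 3 mm; range 0 to 3.4, starts near 0; about 0.2 N m to turn; stays where it is left; does not turn the outer knob
- place1a (a point): where the centre of a stacked slat belongs (first layer, +x side), in the axes of bed; moves with the platform
- place1b (a point): where the centre of a stacked slat belongs (first layer, -x side), in the axes of bed; moves with the platform
- place2a (a point): where the centre of a stacked slat belongs (second layer, +y side), in the axes of bed; moves with the platform
- place2b (a point): where the centre of a stacked slat belongs (second layer, -y side), in the axes of bed; moves with the platform
- tape: bystander: yellow tape measure, 60 x 32 x 55 mm; origin at the underside
- screwbox: bystander: small cardboard screw box, 26 x 60 x 30 mm, lying among the slats; origin at the underside
- glue: bystander: white glue bottle, 52 mm across, 130 mm high; origin at the underside
- screwjar: bystander: glass jar with a steel cap, 60 mm across, 75 mm high; origin at the underside
- mug: bystander: white mug, 76 mm across, 90 mm high; origin at the underside
- wrench: bystander: steel wrench 160 mm long; origin at the underside of its middle
- pencil: bystander: flat dark pencil 170 x 15 x 8 mm; origin at the underside of its middle
Things that resemble listed ones, but are neither listed nor needed, are in the scene too. What is shaped like the slat1 but blue or purple is not meant. What is shaped like the slat2 but green or yellow is not meant.

How it is judged:
By the outcome, as a careful person would: the job done as asked, in the order asked, and still so for the second after the job is handed in, with the robot touching nothing.
Of slat1, slat2, slat3, slat4, slat5, slat6, slat7 only 5 to 7 are there at a start; the rules pass over those that are not, and their reading is None.
At some moment in a run one of slat1, slat2, slat3, slat4, slat5, slat6, slat7 may be knocked a few centimetres aside while the robot is not near it.
Once in a run the grip may slacken for a moment while it holds something.
It also fails if it takes over 210 s, if anything falls off the work surface, if the arm or the gripper's body presses on something with over 40 N, if the wrist force passes 120 N, or if a joint passes its speed limit or range.

## Working session

There is one attempt and no reset: what is moved stays moved. The work goes in short steps, Python scripts to look and compute and a tool call to move; the robot and the scene stay as the last step left them, time stands still between calls to the robot, and variables do not carry over. Pictures are saved under pics/ and viewed, at most 15 in all, crops included, and the job is handed in when it is done.

Besides the shell and the picture viewer there is one more tool, called after "Request:" as name(argument=value, ...), one argument or row to a line, values as JSON. arm_command: Moves the arm, as the interface text tells. Its arguments: {"type":"object","properties":{"steps":{"type":"array","items":{"type":"number"}},"squeeze":{"type":"number"}},"required":["steps"]}

```bash
ls; mkdir -p pics; python3 - <<'E'
from plant import ctrl
import cv2
s=ctrl.get_state();print({k:(v if not hasattr(v,'round') else v) for k,v in s.items()})
for n in("top","side","wrist"):
    m=ctrl.camera_model(n);print(n,m)
    im=ctrl.read_camera(n);cv2.imwrite(f"pics/{n}0.png",im[:,:,::-1])
E
```

```text
pics
{'time': 0.0, 'qpos': array([-1.27400890e+00,  2.87204538e-01,  1.57816374e+00, -2.11948422e-05,
        1.27863064e+00, -1.50024680e-01]), 'dq': array([-0.00254266, -0.00104285,  0.00074003, -0.00051391, -0.00162294,
       -0.0022726 ]), 'joint_efforts': array([-1.72422297e-03, -4.05983770e+01, -2.92626357e+01, -1.81188057e-04,
        5.79294894e-03,  3.25513248e-06]), 'eef_pos': array([ 0.2914745 , -0.60809306,  0.22992846]), 'tcp_rot': array([ 9.75147104e-01,  2.21555135e-01, -9.83258109e-05, -1.19915313e-03]), 'contact_force': array([-0.0120161 ,  0.41077436, -0.08381158]), 'wrist_torque': array([-0.02401225,  0.01767662,  0.00723359]), 'finger_force': 0.0, 'opening': 0.999201955212455}
top {'intrinsics': array([[506.73244531,   0.        , 280.2979719 ],
       [  0.        , 506.73244531, 206.70241884],
       [  0.        ,   0.        ,   1.        ]]), 'rvec': array([ 2.21991658, -2.16391879,  0.11482022]), 'tvec': array([-0.11371849,  0.5488965 ,  1.61222156])}
side {'intrinsics': array([[430.56284267,   0.        , 273.03745984],
       [  0.        , 430.56284267, 216.48405341],
       [  0.        ,   0.        ,   1.        ]]), 'rvec': array([ 2.04508055,  0.95229153, -0.45908604]), 'tvec': array([-0.30875172, -0.17673369,  2.05304355])}
wrist {'intrinsics': array([[314.7160427 ,   0.        , 279.87701455],
       [  0.        , 314.7160427 , 210.56027912],
       [  0.        ,   0.        ,   1.        ]]), 'rvec': array([-2.45050323,  1.54394278,  0.22189512]), 'tvec': array([-0.6740967 , -0.03515719,  0.37918438])}
```

View pics/top0.png

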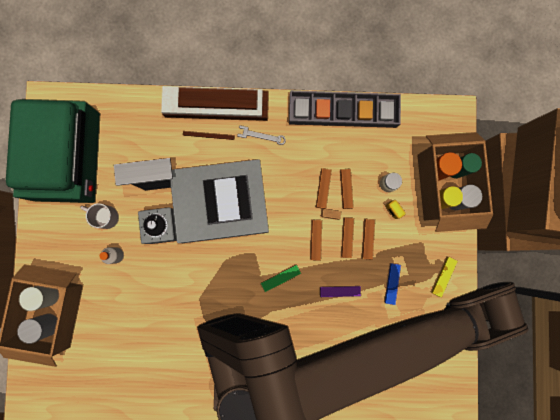

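View pics/side0.png

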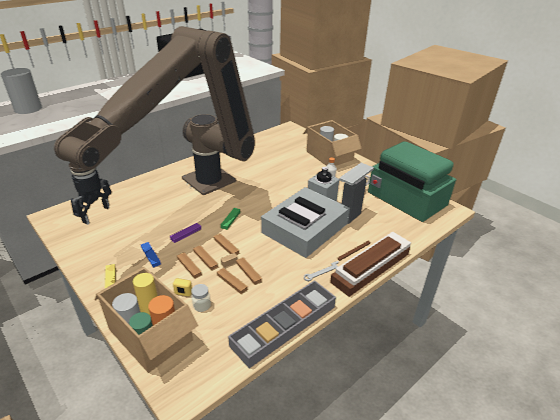

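```bash
cat > h.py <<'E'
import numpy as np, cv2
from plant import ctrl
def cam(n):
    m=ctrl.camera_model(n);return m["intrinsics"],cv2.Rodrigues(np.array(m["rvec"]))[0],np.array(m["tvec"])
def plane(c,uv,z):
    K,R,t=c;o=-R.T@t
    d=np.c_[np.atleast_2d(uv),np.ones(len(np.atleast_2d(uv)))]@np.linalg.inv(K).T@R
    return o+d*((z-o[2])/d[:,2])[:,None]
def proj(c,P):
    K,R,t=c;q=(np.atleast_2d(P)@R.T+t)@K.T;return q[:,:2]/q[:,2:]
def tri(c1,u1,c2,u2):
    A=[];b=[]
    for (K,R,t),u in((c1,u1),(c2,u2)):
        d=R.T@np.linalg.inv(K)@np.r_[u,1];d/=np.linalg.norm(d);M=np.eye(3)-np.outer(d,d);A.append(M);b.append(M@(-R.T@t))
    return np.linalg.lstsq(np.vstack(A),np.hstack(b),rcond=None)[0]
def rects(c,mask,z,amin):
    out=[]
    for k in cv2.findContours(mask,cv2.RETR_EXTERNAL,cv2.CHAIN_APPROX_NONE)[0]:
        if cv2.contourArea(k)<amin: continue
        p=plane(c,k[:,0].astype(float),z)[:,:2]
        (x,y),(w,h),a=cv2.minAreaRect((p*1000).astype(np.float32))
        if w<h:w,h,a=h,w,a-90
        out.append((k[:,0].mean(0).round(),round(x/1000,4),round(y/1000,4),round(w),round(h),round((a+90)%180-90,1)))
    return out
E
python3 - <<'E'
from h import *
im=cv2.imread("pics/top0.png");hsv=cv2.cvtColor(im,cv2.COLOR_BGR2HSV)
for p in((323,188),(346,188),(317,240),(331,214),(300,200),(397,209),(182,180),(227,200),(210,200)):print(p,hsv[p[1],p[0]])
c=cam("top")
roi=np.zeros(im.shape[:2],np.uint8);roi[155:270,290:385]=255
m=cv2.inRange(hsv,(5,130,60),(14,255,190))&roi
for r in rects(c,m,.018,40):print(r)
g=cv2.inRange(hsv,(0,0,60),(180,60,150));g[:,:176]=0;g[:150]=0;g[250:]=0;g[:,280:]=0
for r in rects(c,g,.085,400):print("deck",r)
cv2.imwrite("pics/a.png",np.vstack([cv2.resize(im[140:255,100:290],None,fx=4,fy=4,interpolation=cv2.INTER_CUBIC)[:460]]))
sd=cv2.imread("pics/side0.png");cv2.imwrite("pics/b.png",cv2.resize(sd[140:260,250:410],None,fx=5,fy=5,interpolation=cv2.INTER_CUBIC))
E
```

```text
(323, 188) [ 12 188 145]
(346, 188) [ 12 186 145]
(317, 240) [ 12 185 157]
(331, 214) [ 14 155 168]
(300, 200) [ 17 139 200]
(397, 209) [ 30 189 202]
(182, 180) [ 26  14 128]
(227, 200) [120   1 203]
(210, 200) [170  32  24]
(array([316., 240.]), 0.4477, -0.2167, 130, 34, -1.5)
(array([368., 240.]), 0.4544, -0.3853, 130, 36, -3.0)
(array([347., 238.]), 0.458, -0.3183, 128, 34, -3.1)
(array([346., 189.]), 0.6169, -0.3125, 129, 35, 5.1)
(array([326., 197.]), 0.5955, -0.242, 168, 70, 13.0)
deck (array([220., 201.]), 0.5601, 0.0948, 284, 230, -81.5)
```

View pics/a.png

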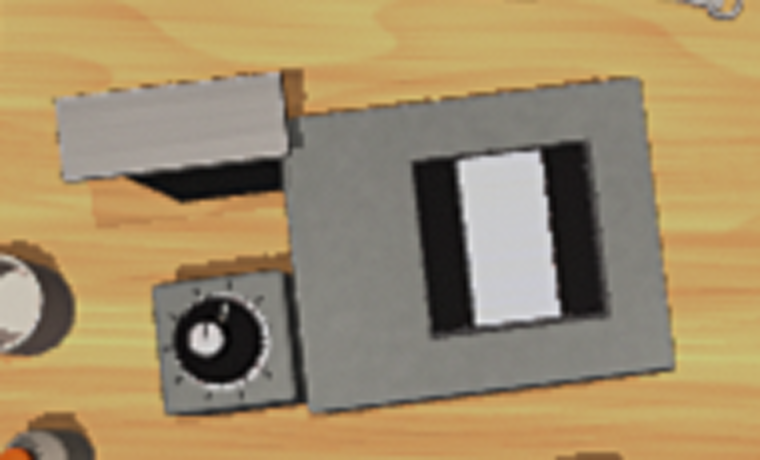

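View pics/b.png

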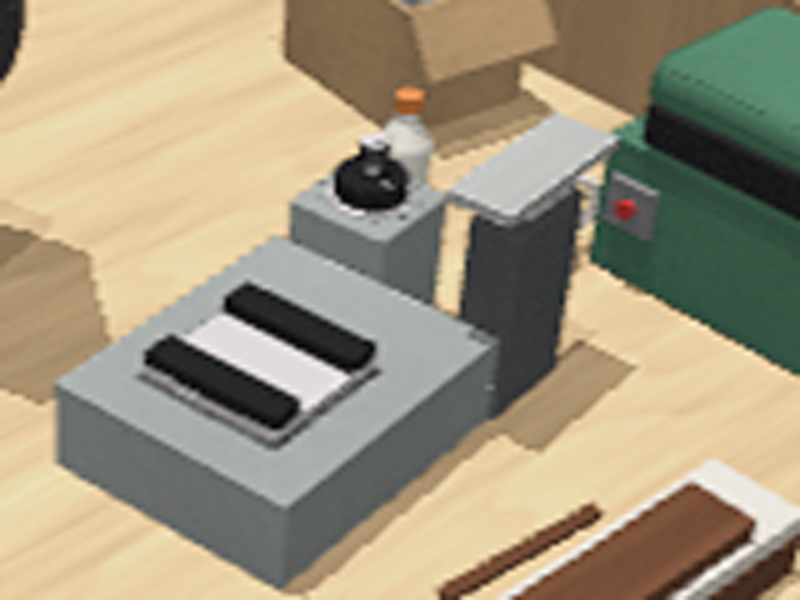

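```bash
python3 - <<'E'
from h import *
T=cam("top");S=cam("side")
t=lambda p:np.array(p)/4+[99.6,139.6]
s=lambda p:np.array(p)/5+[249.6,139.6]
dk=plane(T,[t(p) for p in((640,77),(675,370),(312,412),(297,118))],.085);print("deck",dk.round(4),dk.mean(0).round(4),[np.linalg.norm(dk[i]-dk[i-1]).round(3) for i in range(4)])
sdk=plane(S,[s(p) for p in((285,505),(58,383),(283,237),(497,347))],.085);print("deck side",sdk.round(4),sdk.mean(0).round(4))
bc=[(414,162),(585,142),(608,315),(432,337)]
for z in(.09,.1,.11):
  b=plane(T,[t(p) for p in bc],z);print(z,b.mean(0).round(4),[np.linalg.norm(b[i]-b[i-1]).round(4) for i in range(4)],np.degrees(np.arctan2((b[0]-b[3])[1],(b[0]-b[3])[0])).round(2),np.degrees(np.arctan2((b[1]-b[2])[1],(b[1]-b[2])[0])).round(2))
for a,b in(((436,159),(362,343)),((563,146),(288,402)),((584,316),(160,340)),((453,332),(240,290))):print("bearer end",tri(T,t(a),S,s(b)).round(4))
for a,b in(((283,72),(510,213)),((290,157),(455,193)),((60,97),(620,140)),((65,180),(560,118))):print("shelf",tri(T,t(a),S,s(b)).round(4))
print("inner",plane(T,t((206,339)),.18).round(4),"outer",plane(T,t((221,341)),.148).round(4), plane(S,s((374,142)),.18).round(4))
gb=plane(T,[t(p) for p in((153,288),(278,270),(303,402),(168,415))],.125);print("gbox",gb.round(4),gb.mean(0).round(4))
E
```

```text
deck [[ 0.695  -0.0298  0.085 ]
 [ 0.4669 -0.0632  0.085 ]
 [ 0.4277  0.2146  0.085 ]
 [ 0.655   0.2354  0.085 ]] [0.5611 0.0893 0.085 ] [np.float64(0.268), np.float64(0.23), np.float64(0.281), np.float64(0.228)]
deck side [[ 0.6942 -0.0263  0.085 ]
 [ 0.4744 -0.0606  0.085 ]
 [ 0.4353  0.2212  0.085 ]
 [ 0.6612  0.242   0.085 ]] [0.5663 0.094  0.085 ]
0.09 [0.5649 0.067  0.09  ] [np.float64(0.1364), np.float64(0.1331), np.float64(0.1357), np.float64(0.1362)] 7.9 9.22
0.1 [0.564  0.0662 0.1   ] [np.float64(0.1355), np.float64(0.1322), np.float64(0.1349), np.float64(0.1353)] 7.9 9.22
0.11 [0.563  0.0654 0.11  ] [np.float64(0.1347), np.float64(0.1314), np.float64(0.134), np.float64(0.1345)] 7.9 9.22
bearer end [0.6216 0.1228 0.1215]
bearer end [0.6356 0.0281 0.1182]
bearer end [0.5079 0.0101 0.1125]
bearer end [0.4934 0.1093 0.1088]
shelf [0.6682 0.2218 0.2234]
shelf [0.6112 0.2188 0.2143]
shelf [0.6467 0.3795 0.2185]
shelf [0.5884 0.3746 0.2144]
inner [[0.4779 0.2762 0.18  ]] outer [[0.478  0.2725 0.148 ]] [[0.4806 0.2753 0.18  ]]
gbox [[0.5173 0.3301 0.125 ]
 [0.5333 0.2373 0.125 ]
 [0.4348 0.2146 0.125 ]
 [0.4226 0.3145 0.125 ]] [0.477  0.2741 0.125 ]
```

Candidates: wooden slats at top-view px (323,188), (346,188), (317,240), (347,238), (369,240). The look-alikes are the screw box (331,214), blue (393,284), purple (340,292), green (281,278) and yellow (444,277), none of them bare wood of the right size. So there are five slats. I'm moving over them for the close check.

Request:
arm_command(
  steps=[60,1,-0.58,-0.2,0,60,1,-0.58,-0.2,0,60,1,-0.58,-0.2,0,60,1,-0.58,-0.2,0,60,1,-0.58,-0.2,0,60,1,-0.58,-0.2,0,60,1,-0.58,-0.2,0,60,1,-0.58,-0.2,0],
)

```text
time: 0.82
eef_pos: [0.4224, -0.4162, 0.2711]
tcp_rot: [0.975, 0.221, -0.0, -0.0]
contact_force: [0.1, -0.3, 0.4]
opening: 0.597
finger_force: 0.0
```

Request:
arm_command(
  steps=[60,1,-0.58,-0.2,0,60,1,-0.58,-0.2,0,60,1,-0.58,-0.2,0,60,1,-0.58,-0.2,0,60,0.8,-0.58,-0.2,0,60,0,0,0,1,60,0,0,0,1,60,0,0,0,1],
)

```text
time: 1.48
eef_pos: [0.4991, -0.2996, 0.2961]
tcp_rot: [0.997, 0.072, -0.0, -0.0]
contact_force: [-0.7, 0.0, 0.5]
opening: 0.597
finger_force: 0.0
```

Request:
arm_command(
  steps=[60,0,0,0,1,60,0,0,0,0.5,60,0,0,0,0,60,0,0,0,0],
)

```text
time: 1.82
eef_pos: [0.4987, -0.3003, 0.296]
tcp_rot: [1.0, -0.001, -0.0, -0.0]
contact_force: [0.1, 0.6, -0.6]
opening: 0.596
finger_force: 0.0
```

```bash
cat >> h.py <<'E'
def pose():
    s=ctrl.get_state();x,y,z,w=s["tcp_rot"]
    R=cv2.Rodrigues(np.zeros(3))[0]
    from scipy.spatial.transform import Rotation as Q
    R=Q.from_quat(s["tcp_rot"]).as_matrix();return np.array(s["eef_pos"]),R,np.arctan2(R[1,0],R[0,0]),s
def go(x,y,z,psi=None):
    "shift in tool units of 25 mm and spin in units of 0.1 rad (spin done after the shift)"
    p,R,a,s=pose();d=R.T@(np.array([x,y,z])-p)/.025
    k=0 if psi is None else ((a-np.radians(psi)+np.pi)%(2*np.pi)-np.pi)/.1
    return d.round(2),round(k,2)
def snap(n,f):
    c=cam(n);im=ctrl.read_camera(n)[:,:,::-1].copy();cv2.imwrite(f"pics/{f}.png",im);return c,im
def slats(c,im,z=.018,amin=300):
    hsv=cv2.cvtColor(im,cv2.COLOR_BGR2HSV)
    return rects(c,cv2.inRange(hsv,(5,140,40),(14,255,190)),z,amin)
E
python3 - <<'E'
from h import *
p,R,a,s=pose();print(p.round(4),np.degrees(a).round(2),s["time"],s["contact_force"].round(2))
c,im=snap("wrist","w1");K,Rc,t=c;print("cam",(-Rc.T@t).round(4))
hsv=cv2.cvtColor(im,cv2.COLOR_BGR2HSV)
for r in slats(c,im):print(r)
E
```

```text
[ 0.4987 -0.3003  0.296 ] -0.1 1.8167 [ 0.12  0.64 -0.65]
cam [ 0.5699 -0.3009  0.4382]
(array([221., 206.]), 0.4511, -0.2193, 128, 34, -0.7)
(array([343., 201.]), 0.4582, -0.3873, 131, 33, -3.6)
(array([294., 199.]), 0.4615, -0.3189, 131, 33, -2.5)
(array([231.,  76.]), 0.6185, -0.2397, 129, 34, -7.0)
(array([291.,  74.]), 0.6195, -0.3145, 129, 32, 4.9)
```

View pics/w1.png

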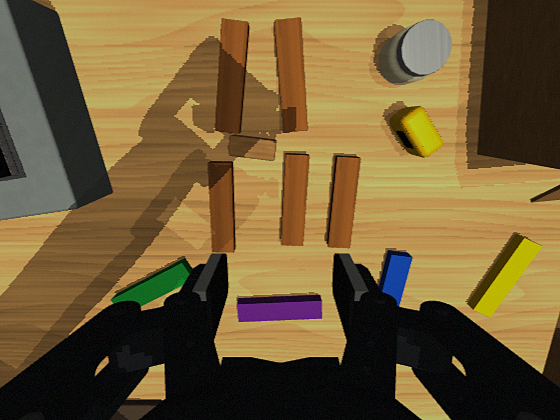

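The view confirms five wooden slats: px (221,206), (294,199), (343,201), (231,76), (291,74), each about 130 x 33 mm. The coloured decoys and the screw box (252,146) are separate. I'll pick the first slat.

Request:
arm_command(
  steps=[60,-0.48,-0.81,1,0,60,-0.48,-0.81,1,0,60,-0.48,-0.81,1,0,60,-0.48,-0.81,1,0.1,60,0,0,1,0,60,0,0,1,0,60,0,0,1,0,60,0,0,1,0],
  squeeze=40,
)

```text
time: 2.53
eef_pos: [0.451, -0.2192, 0.0955]
tcp_rot: [1.0, -0.006, 0.0, 0.0]
contact_force: [0.3, -0.3, -0.1]
opening: 0.598
finger_force: 0.0
```

Request:
arm_command(
  steps=[60,0,0,1,0,60,0,0,0.9,0,60,0,0,0.7,0,60,0,0,0.4,0,60,0,0,0.3,0,60,0,0,0.2,0,60,0,0,0,0,60,0,0,0,0],
)

```text
time: 3.2
eef_pos: [0.4516, -0.2197, 0.0095]
tcp_rot: [1.0, -0.007, 0.001, 0.0]
contact_force: [-0.2, 0.2, -0.3]
opening: 0.604
finger_force: 0.0
```

```bash
python3 - <<'E'
from h import *
p,R,a,s=pose();print(p.round(4),np.degrees(a).round(2),s["time"]);c,im=snap("wrist","w2")
for r in slats(c,im):print(r)
E
```

```text
[ 0.4516 -0.2197  0.0095] -0.75 3.2
(array([276., 245.]), 0.459, -0.2184, 112, 32, -1.0)
(array([486., 215.]), 0.469, -0.3151, 111, 41, -3.0)
(array([505.,  19.]), 0.5574, -0.3109, 32, 14, -89.3)
(array([308.,  21.]), 0.5575, -0.232, 32, 15, 89.2)
```

View pics/w2.png

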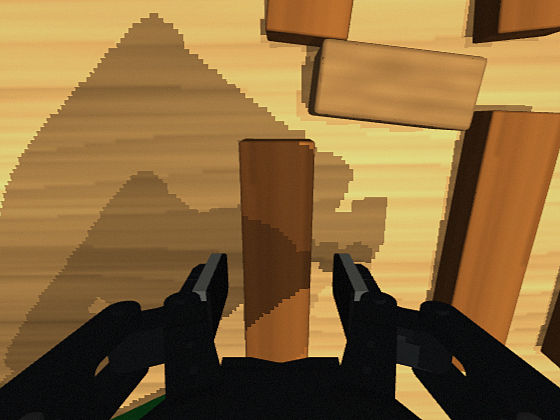

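The slat sits between the fingers, with its far end at row 139, so its centre is x ≈ 0.450 (1.5 mm behind the TCP). Close and lift, keeping clear of the deck.

Request:
arm_command(
  steps=[60,0,0,0.2,0,0,0,0,0,0,0,0,0,0,0,0,0,0,0,0,0,0,0,0,0,0,0,0,0,0],
  squeeze=50,
)

```text
time: 3.75
eef_pos: [0.4514, -0.2195, 0.0042]
tcp_rot: [1.0, -0.007, 0.0, 0.0]
contact_force: [-0.4, 0.4, 2.6]
opening: 0.363
finger_force: 51.8
```

Request:
arm_command(
  steps=[0,0,0,-1,0,0,0,0,-1,0,0,0,0,-1,0,0,0,0,-1,0,0,0,0,-1,0,0,0,0,-1,0,0,0,0,-1,0,0,0,0,-1,0],
)

```text
time: 4.42
eef_pos: [0.4506, -0.2189, 0.2045]
tcp_rot: [1.0, -0.007, -0.0, -0.0]
contact_force: [0.2, -0.4, -1.6]
opening: 0.363
finger_force: 51.5
```

```bash
python3 - <<'E'
from h import *
B=np.array([.564,.066]);th=np.radians(8.4)
def bp(u,v):return B+[u*np.cos(th)-v*np.sin(th),u*np.sin(th)+v*np.cos(th)]
x,y=bp(.049,0);print(x,y,go(x-.06,y-.0,.25,98.4),pose()[0])
E
```

```text
0.6124743443151863 0.07315806839955817 (array([  3.92, -11.74,  -1.81]), np.float64(-17.31)) [ 0.45058644 -0.21889255  0.2045472 ]
```

Request:
arm_command(
  steps=[0,0.9,-0.95,-0.3,0,0,0.9,-0.95,-0.3,0,0,0.9,-0.95,-0.3,0,0,0.9,-0.95,-0.3,0,0,0.9,-0.95,-0.3,0,0,0.9,-0.95,-0.3,0,0,0,0,0,-1,0,0,0,0,-1],
)

```text
time: 5.08
eef_pos: [0.5889, -0.0769, 0.2487]
tcp_rot: [0.995, 0.097, -0.0, -0.0]
contact_force: [0.1, 0.6, -1.3]
opening: 0.364
finger_force: 51.5
```

Request:
arm_command(
  steps=[0,0,0,0,-1,0,0,0,0,-1,0,0,0,0,-1,0,0,0,0,-1,0,0,0,0,-1,0,0,0,0,-1,0,0,0,0,-1,0,0,0,0,-1],
)

```text
time: 5.75
eef_pos: [0.5875, -0.0785, 0.248]
tcp_rot: [0.88, 0.476, -0.001, -0.001]
contact_force: [-0.3, -0.2, -0.6]
opening: 0.358
finger_force: 51.5
```

Request:
arm_command(
  steps=[0,0,0,0,-1,0,0,0,0,-1,0,0,0,0,-1,0,0,0,0,-1,0,0,0,0,-1,0,0,0,0,-1,0,0,0,0,-1,0,0,0,0,-0.3],
)

```text
time: 6.42
eef_pos: [0.5875, -0.0785, 0.248]
tcp_rot: [0.652, 0.758, -0.0, -0.001]
contact_force: [-1.1, -0.0, 0.0]
opening: 0.359
finger_force: 51.5
```

Request:
arm_command(
  steps=[0,0,0,0,0,0,0,0,0,0],
)

```text
time: 6.58
eef_pos: [0.5876, -0.0785, 0.2482]
tcp_rot: [0.654, 0.756, -0.0, -0.0]
contact_force: [0.3, -0.4, 0.0]
opening: 0.36
finger_force: 51.5
```

```bash
python3 - <<'E'
from h import *
p,R,a,s=pose();print(p.round(4),np.degrees(a).round(2),s["time"]);c,im=snap("wrist","w3")
K,Rc,t=c;print("cam",(-Rc.T@t).round(4),t,cv2.Rodrigues(Rc)[0].ravel())
E
```

```text
[ 0.5876 -0.0785  0.2482] 98.31 6.5833
cam [ 0.5775 -0.0085  0.3906] [-0.5706093  -0.19654766  0.34906164] [-2.85209851 -0.20580091 -0.03062288]
```

View pics/w3.png

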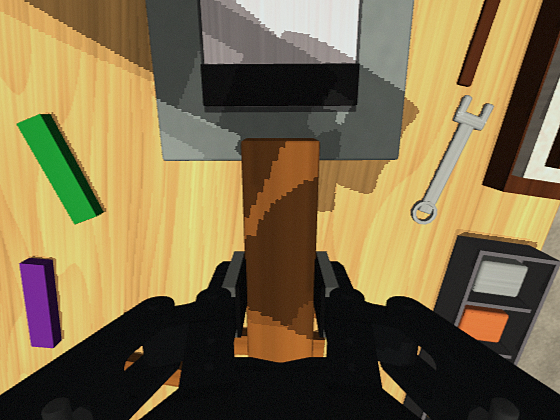

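Request:
arm_command(
  steps=[0,1,0,0,0,0,1,0,0,0,0,1,0,0,0,0,0,0,0,0,0,0,0,0,0],
)

```text
time: 7.05
eef_pos: [0.5768, -0.0035, 0.2488]
tcp_rot: [0.653, 0.757, -0.0, 0.0]
contact_force: [0.7, -0.4, 0.3]
opening: 0.36
finger_force: 51.5
```

```bash
python3 - <<'E'
from h import *
p,R,a,s=pose();print(p.round(4),np.degrees(a).round(2),s["time"]);c,im=snap("wrist","w4")
K,Rc,t=c;print("cam",(-Rc.T@t).round(4),Rc[2].round(3))
E
```

```text
[ 0.5768 -0.0035  0.2488] 98.46 7.05
cam [0.5663 0.0666 0.3911] [ 0.043 -0.276 -0.96 ]
```

View pics/w4.png

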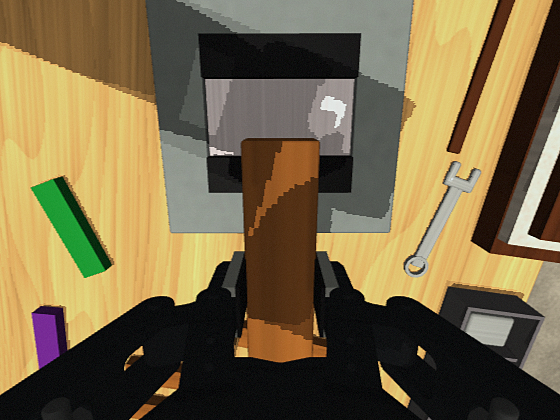

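```bash
python3 - <<'E'
from h import *
from scipy.optimize import brentq
c=cam("wrist");im=cv2.imread("pics/w4.png");g=cv2.cvtColor(im,cv2.COLOR_BGR2GRAY).astype(int)
print("rows@225",[int(v) for v in g[28:40,225]],[int(v) for v in g[186:200,225]],"cols",[int(v) for v in g[45,192:204]],[int(v) for v in g[45,355:368]],[int(v) for v in g[185,202:214]],[int(v) for v in g[185,346:360]])
q=[(197.5,33.5),(360.5,33.5),(352.5,192.5),(207.5,192.5)]
f=lambda z:np.mean([np.linalg.norm(b[i]-b[i-1]) for b in[plane(c,q,z)] for i in range(4)])-.13
z=brentq(f,.05,.16);b=plane(c,q,z);print(z,b.round(4),b.mean(0),[np.linalg.norm(b[i]-b[i-1]).round(4) for i in range(4)])
for e in(b[1]-b[0],b[2]-b[3],b[0]-b[3],b[1]-b[2]):print(np.degrees(np.arctan2(e[1],e[0])).round(2))
E
```

```text
rows@225 [66, 65, 67, 66, 74, 40, 5, 12, 11, 11, 10, 9] [37, 34, 33, 30, 32, 25, 45, 160, 153, 147, 150, 147, 148, 149] cols [66, 67, 67, 67, 71, 67, 61, 27, 15, 16, 13, 11] [23, 24, 20, 24, 13, 87, 137, 149, 143, 144, 143, 145, 143] [149, 150, 150, 150, 151, 163, 95, 18, 32, 31, 32, 37] [16, 11, 21, 14, 6, 49, 87, 89, 88, 86, 87, 86, 86, 86]
0.1117885578391557 [[ 0.493   0.1207  0.1118]
 [ 0.621   0.1396  0.1118]
 [ 0.6418  0.0118  0.1118]
 [ 0.5114 -0.0073  0.1118]] [0.56679034 0.06622892 0.11178856] [np.float64(0.1293), np.float64(0.1294), np.float64(0.1294), np.float64(0.1318)]
8.38
8.33
98.18
99.24
```

Bed: centre (0.566, 0.066, z 0.112), yaw 8.4°, edges about 130 mm. I'll place slat 1 at +x.

Request:
arm_command(
  steps=[0,0.96,0.65,0.5,0,0,0.96,0.65,0.5,0,0,0.96,0.65,0.5,0,0,0,0,1,0,0,0,0,1,0,0,0,0,1,0,0,0,0,0.4,0,0,0,0,0,0],
)

```text
time: 7.77
eef_pos: [0.6127, 0.073, 0.1225]
tcp_rot: [0.654, 0.756, -0.002, -0.003]
contact_force: [-0.9, 0.7, -1.3]
opening: 0.351
finger_force: 51.5
```

```bash
cat >> h.py <<'E'
B=np.array([.566,.0662]);TH=8.4
def bp(u,v):
    t=np.radians(TH);return B+[u*np.cos(t)-v*np.sin(t),u*np.sin(t)+v*np.cos(t)]
def rep():
    p,R,a,s=pose();print(p.round(4),"psi",np.degrees(a).round(2),"t",round(s["time"],2),"F",s["contact_force"].round(1),"op",round(s["opening"],3))
E
python3 - <<'E'
from h import *
rep();x,y=bp(.049,.0015);print(x,y,go(x,y,.116,98.4))
E
```

```text
[0.6127 0.073  0.1225] psi 98.29 t 7.77 F [-0.9  0.7 -1.3] op 0.351
0.6142552197723428 0.07484197689900265 (array([0.06, 0.07, 0.26]), np.float64(-0.02))
```

Request:
arm_command(
  steps=[0,0.06,0.07,0,0,0,0,0,0.12,0,0,0,0,0.08,0,0,0,0,0.06,0,0,0,0,0,0],
)

```text
time: 8.18
eef_pos: [0.6166, 0.0756, 0.1206]
tcp_rot: [0.654, 0.757, 0.0, 0.0]
contact_force: [-0.4, -0.4, -0.8]
opening: 0.363
finger_force: 31.4
```

```bash
python3 -c "
from h import *
rep()"
```

```text
[0.6166 0.0756 0.1206] psi 98.36 t 8.18 F [-0.4 -0.4 -0.8] op 0.363
```

Request:
arm_command(
  steps=[0,0,0,0,0,0,0,0,0,0],
)

```text
time: 8.35
eef_pos: [0.6165, 0.0757, 0.1203]
tcp_rot: [0.654, 0.757, 0.0, 0.0]
contact_force: [0.3, -0.1, -0.4]
opening: 0.355
finger_force: 55.7
```

```bash
python3 - <<'E'
from h import *
rep();x,y=bp(.049,.0015);print(go(x,y,.116,98.4));print(ctrl.get_state()["finger_force"]);snap("wrist","w5")
E
```

```text
[0.6165 0.0757 0.1203] psi 98.37 t 8.35 F [ 0.3 -0.1 -0.4] op 0.355
(array([-0.02, -0.09,  0.17]), np.float64(-0.01))
55.673702359199524
```

View pics/w5.png

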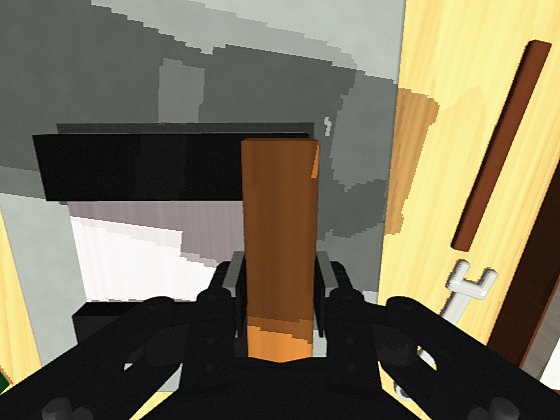

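The slat (242–318, end row 139) is over the +y bearer (row 133) and reads about 2 mm too far outboard, which matches the pose reading. I'll correct and lower.

Request:
arm_command(
  steps=[0,0,-0.09,0,0,0,0,0,0.1,0,0,0,0,0.1,0,0,0,0,0.06,0,0,0,0,0,0,0,0,0,0,0],
)

```text
time: 8.9
eef_pos: [0.6142, 0.0754, 0.1152]
tcp_rot: [0.654, 0.757, -0.0, -0.0]
contact_force: [-4.3, 0.0, 7.0]
opening: 0.358
finger_force: 56.7
```

```bash
python3 - <<'E'
from h import *
rep();x,y=bp(.049,.0015);print(go(x,y,.116,98.4))
E
```

```text
[0.6142 0.0754 0.1152] psi 98.37 t 8.9 F [-4.3  0.   7. ] op 0.358
(array([-0.02, -0.  , -0.03]), np.float64(-0.01))
```

Request:
arm_command(
  steps=[50,0,0,0,0,50,0,0,0,0,50,0,0,-0.5,0,50,0,0,-1,0,50,0,-0.5,-1,0,50,0,-0.5,-1,0,50,0,-0.5,-1,0,50,0,-0.5,-1,0],
)

```text
time: 9.57
eef_pos: [0.564, 0.068, 0.2525]
tcp_rot: [0.654, 0.757, 0.0, 0.0]
contact_force: [-0.1, -0.6, -0.2]
opening: 0.502
finger_force: 0.0
```

Request:
arm_command(
  steps=[50,-0.6,0,-1,0,50,-0.6,0,-1,0,50,-0.6,0,-1,0,50,0,0,0,0,50,0,0,0,0],
)

```text
time: 9.98
eef_pos: [0.572, 0.0229, 0.3285]
tcp_rot: [0.654, 0.756, 0.001, 0.002]
contact_force: [0.1, -0.2, -0.9]
opening: 0.502
finger_force: 0.0
```

```bash
cat >> h.py <<'E'
def chk(rs):
    t=np.radians(TH);M=np.array([[np.cos(t),np.sin(t)],[-np.sin(t),np.cos(t)]])
    for r in rs:
        u,v=M@(np.array(r[1:3])-B);print("bed u,v mm",(u*1000).round(1),(v*1000).round(1),"len",r[3],r[4],"ang rel",round((r[5]-TH+90)%180-90,1),"px",r[0])
E
python3 - <<'E'
from h import *
rep();c,im=snap("wrist","w6");chk([r for r in slats(c,im,.130)])
print(go(.457,-.388,.25,-3.5),go(.6185,-.24,.25,-7))
E
```

```text
[0.572  0.0229 0.3285] psi 98.29 t 9.98 F [ 0.1 -0.2 -0.9] op 0.502
bed u,v mm -160.4 -305.7 len 36 33 ang rel 79.1 px [162. 381.]
bed u,v mm -1.3 -269.1 len 95 21 ang rel -2.6 px [275. 354.]
bed u,v mm 5.9 -221.2 len 97 32 ang rel -15.4 px [284. 324.]
bed u,v mm 48.6 0.4 len 128 33 ang rel 89.8 px [325. 141.]
bed u,v mm 166.2 40.1 len 124 12 ang rel 78.5 px [441. 102.]
bed u,v mm 282.3 -0.9 len 213 52 ang rel 81.5 px [536. 143.]
bed u,v mm 254.9 3.6 len 254 71 ang rel 81.5 px [490. 145.]
(array([-15.62,  -6.9 ,   3.04]), np.float64(17.77)) (array([-10.7 ,   0.35,   3.05]), np.float64(18.38))
```

View pics/w6.png

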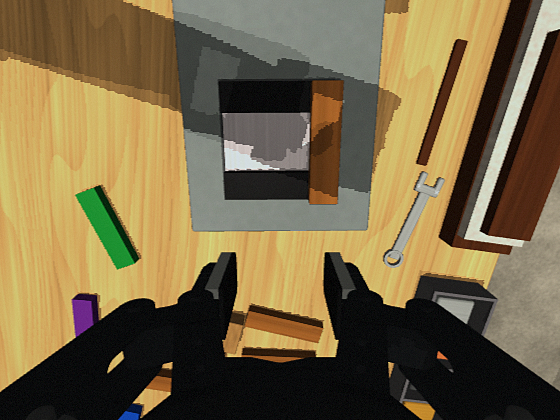

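Slat 1 is in place: bed frame (48.6, 0.4) mm, parallel. Next is the far-left slat.

Request:
arm_command(
  steps=[50,-1,0,0.3,0,50,-1,0,0.3,0,50,-1,0,0.3,0,50,-1,0,0.3,0,50,-1,0,0.3,0,50,-1,0,0.3,0,50,-1,0.2,0.3,0,50,-1,0.15,0.3,0],
)

```text
time: 10.7
eef_pos: [0.6083, -0.173, 0.263]
tcp_rot: [0.653, 0.757, -0.0, -0.002]
contact_force: [0.4, 0.1, 0.3]
opening: 0.5
finger_force: 0.0
```

Request:
arm_command(
  steps=[50,-1,0,0.3,0,50,-1,0,0.3,0,50,-0.7,0,0.05,0,50,0,0,0,1,50,0,0,0,1,50,0,0,0,1,50,0,0,0,1,50,0,0,0,1],
)

```text
time: 11.37
eef_pos: [0.6184, -0.2389, 0.2482]
tcp_rot: [0.822, 0.57, -0.0, -0.001]
contact_force: [0.2, -0.4, -0.4]
opening: 0.499
finger_force: 0.0
```

Request:
arm_command(
  steps=[50,0,0,0,1,50,0,0,0,1,50,0,0,0,1,50,0,0,0,1,50,0,0,0,1,50,0,0,0,1,50,0,0,0,1,50,0,0,0,1],
)

```text
time: 12.03
eef_pos: [0.6184, -0.2387, 0.2483]
tcp_rot: [0.979, 0.205, -0.001, -0.001]
contact_force: [-0.8, 0.9, 0.1]
opening: 0.502
finger_force: 0.0
```

Request:
arm_command(
  steps=[50,0,0,0,1,50,0,0,0,1,50,0,0,0,1,50,0,0,0,1,50,0,0,0,1,50,0,0,0,0.4,50,0,0,0,0,50,0,0,0,0],
)

```text
time: 12.7
eef_pos: [0.6185, -0.239, 0.2486]
tcp_rot: [0.998, -0.061, -0.001, -0.001]
contact_force: [-0.2, 0.7, 0.3]
opening: 0.495
finger_force: 0.0
```

```bash
python3 - <<'E'
from h import *
rep();c,im=snap("wrist","w7")
for r in slats(c,im):print(r)
E
```

```text
[ 0.6185 -0.239   0.2486] psi -6.95 t 12.7 F [-0.2  0.7  0.3] op 0.495
(array([357., 258.]), 0.5006, -0.321, 63, 31, -2.6)
(array([405., 265.]), 0.4779, -0.3877, 104, 36, 0.2)
(array([  8., 229.]), 0.5985, 0.1138, 46, 36, 8.4)
(array([280., 178.]), 0.6191, -0.2383, 130, 34, -5.8)
(array([342., 168.]), 0.6206, -0.3134, 130, 33, 4.9)
```

Request:
arm_command(
  steps=[50,0,0,1,-0.17,50,0,0,1,0,50,0,0,1,0,50,0,0,1,0,50,0,0,1,0,50,0,0,1,0,50,0,0,1,0,50,0,0,1,0],
)

```text
time: 13.42
eef_pos: [0.6186, -0.2395, 0.0483]
tcp_rot: [0.999, -0.053, -0.0, -0.0]
contact_force: [0.4, -0.1, 0.1]
opening: 0.498
finger_force: 0.0
```

Request:
arm_command(
  steps=[50,0,0,0.8,0,50,0,0,0.5,0,50,0,0,0.3,0,50,0,0,0.15,0,50,0,0,0,0,50,0,0,0,0],
)

```text
time: 13.92
eef_pos: [0.6196, -0.2403, 0.0071]
tcp_rot: [0.999, -0.053, 0.001, 0.0]
contact_force: [0.2, -0.4, -0.0]
opening: 0.5
finger_force: 0.0
```

```bash
cat >> h.py <<'E'
def endoff(z=.018):
    "slat centre minus TCP along tool x from the visible front end"
    p,R,a,s=pose();c,im=snap("wrist","tmp")
    hsv=cv2.cvtColor(im,cv2.COLOR_BGR2HSV);m=cv2.inRange(hsv,(5,140,25),(16,255,200))
    col=[int(np.argmax(m[90:220,u]>0))+90 for u in range(268,292,4)]
    e=(plane(c,[(280,np.median(col))],z)[0]-p)@R[:,0];print("end rows",col,"offset mm",((e-.065)*1000).round(1))
E
python3 - <<'E'
from h import *
rep();endoff()
E
```

```text
[ 0.6196 -0.2403  0.0071] psi -6.07 t 13.92 F [ 0.2 -0.4 -0. ] op 0.5
end rows [120, 137, 133, 124, 137, 128] offset mm 1.8
```

Request:
arm_command(
  steps=[50,0,0,0.1,0,0,0,0,0,0,0,0,0,0,0,0,0,0,0,0,0,0,0,0,0,0,0,0,0,0],
)

```text
time: 14.47
eef_pos: [0.6195, -0.2402, 0.0045]
tcp_rot: [0.999, -0.053, 0.001, 0.0]
contact_force: [-0.6, 0.3, 5.0]
opening: 0.358
finger_force: 52.9
```

Request:
arm_command(
  steps=[0,0,0,-1,0,0,0,0,-1,0,0,0,0,-1,0,0,0,0,-1,0,0,0,0,-1,0,0,0,0,-1,0,0,0,0,-1,0,0,0,0,-1,0],
)

```text
time: 15.13
eef_pos: [0.618, -0.2394, 0.2032]
tcp_rot: [0.999, -0.053, -0.001, -0.0]
contact_force: [0.2, -0.8, -1.4]
opening: 0.356
finger_force: 52.3
```

```bash
python3 - <<'E'
from h import *
rep();x,y=bp(-.049,.0005);print(x,y,go(x,y,.2,98.4))
E
```

```text
[ 0.618  -0.2394  0.2032] psi -6.08 t 15.13 F [ 0.2 -0.8 -1.4] op 0.356
0.5174526141705323 0.05953656776692332 (array([ -5.26, -11.46,   0.15]), np.float64(-18.24))
```

Request:
arm_command(
  steps=[0,-0.44,-0.95,0,0,0,-0.44,-0.95,0,0,0,-0.44,-0.95,0,0,0,-0.44,-0.95,0,0,0,-0.44,-0.95,0,0,0,-0.44,-0.95,0,0,0,-0.44,-0.95,0,0,0,-0.44,-0.95,0,0],
)

```text
time: 15.8
eef_pos: [0.5501, -0.0403, 0.2021]
tcp_rot: [0.999, -0.053, -0.001, -0.0]
contact_force: [0.6, 0.6, -0.8]
opening: 0.363
finger_force: 52.3
```

Request:
arm_command(
  steps=[0,-0.44,-0.95,0,0,0,-0.44,-0.95,0,0,0,-0.44,-0.95,0,0,0,-0.44,-0.95,0,0,0,0,0,0,-1,0,0,0,0,-1,0,0,0,0,-1,0,0,0,0,-1],
)

```text
time: 16.47
eef_pos: [0.5168, 0.0579, 0.2023]
tcp_rot: [0.989, 0.149, -0.001, -0.0]
contact_force: [0.8, -0.1, 0.0]
opening: 0.355
finger_force: 52.3
```

Request:
arm_command(
  steps=[0,0,0,0,-1,0,0,0,0,-1,0,0,0,0,-1,0,0,0,0,-1,0,0,0,0,-1,0,0,0,0,-1,0,0,0,0,-1,0,0,0,0,-1],
)

```text
time: 17.13
eef_pos: [0.5169, 0.0576, 0.2022]
tcp_rot: [0.853, 0.522, -0.001, -0.001]
contact_force: [-0.0, 0.2, -0.6]
opening: 0.359
finger_force: 52.3
```

Request:
arm_command(
  steps=[0,0,0,0,-1,0,0,0,0,-1,0,0,0,0,-1,0,0,0,0,-1,0,0,0,0,-1,0,0,0,0,-1,0,0,0,0,-0.24,0,0,0,0,0],
)

```text
time: 17.8
eef_pos: [0.5171, 0.0576, 0.2025]
tcp_rot: [0.654, 0.757, -0.0, -0.001]
contact_force: [-0.2, 0.1, -1.2]
opening: 0.361
finger_force: 52.3
```

Request:
arm_command(
  steps=[0,0,0,1,0,0,0,0,1,0,0,0,0,0.9,0,0,0,0,0,0,0,0,0,0,0],
)

```text
time: 18.22
eef_pos: [0.5164, 0.0576, 0.1294]
tcp_rot: [0.654, 0.757, -0.001, -0.002]
contact_force: [0.5, -0.5, -0.5]
opening: 0.354
finger_force: 52.3
```

```bash
python3 - <<'E'
from h import *
rep();x,y=bp(-.049,.0005);print(x,y,go(x,y,.116,98.4))
E
```

```text
[0.5164 0.0576 0.1294] psi 98.35 t 18.22 F [ 0.5 -0.5 -0.5] op 0.354
0.5174526141705323 0.05953656776692332 (array([0.07, 0.05, 0.54]), np.float64(-0.01))
```

Request:
arm_command(
  steps=[0,0.07,0.03,0.2,0,0,0,0,0.2,0,0,0,0,0,0,0,0,0,0,0],
)

```text
time: 18.55
eef_pos: [0.5186, 0.0594, 0.1215]
tcp_rot: [0.653, 0.757, 0.0, 0.0]
contact_force: [-0.1, -0.0, -0.3]
opening: 0.363
finger_force: 52.3
```

```bash
python3 - <<'E'
from h import *
rep();x,y=bp(-.049,.0005);print(x,y,go(x,y,.1155,98.4))
E
```

```text
[0.5186 0.0594 0.1215] psi 98.42 t 18.55 F [-0.1 -0.  -0.3] op 0.363
0.5174526141705323 0.05953656776692332 (array([ 0.01, -0.04,  0.24]), np.float64(0.0))
```

Request:
arm_command(
  steps=[0,0,-0.04,0.1,0,0,0,0,0.1,0,0,0,0,0.06,0,0,0,0,0,0,0,0,0,0,0],
)

```text
time: 18.97
eef_pos: [0.5174, 0.0592, 0.1154]
tcp_rot: [0.653, 0.757, -0.0, 0.0]
contact_force: [-3.0, 0.6, 5.4]
opening: 0.36
finger_force: 52.9
```

Request:
arm_command(
  steps=[50,0,0,0,0,50,0,0,0,0,50,0,0,-0.5,0,50,0,0,-1,0,50,0,0.5,-1,0,50,0,0.5,-1,0,50,0,0.5,-1,0,50,0,0.5,-1,0],
)

```text
time: 19.63
eef_pos: [0.5671, 0.0667, 0.254]
tcp_rot: [0.653, 0.757, 0.0, 0.0]
contact_force: [0.0, 0.6, -0.8]
opening: 0.5
finger_force: 0.0
```

Request:
arm_command(
  steps=[50,-0.6,0,-1,0,50,-0.6,0,-1,0,50,-0.6,0,-1,0,50,0,0,0,0,50,0,0,0,0],
)

```text
time: 20.05
eef_pos: [0.5741, 0.0215, 0.3295]
tcp_rot: [0.654, 0.757, 0.001, 0.002]
contact_force: [-0.1, -0.3, 0.0]
opening: 0.498
finger_force: 0.0
```

```bash
python3 - <<'E'
from h import *
rep();c,im=snap("wrist","w8");chk([r for r in slats(c,im,.130) if 120<r[3]<140])
print(go(.6195,-.314,.25,4.9))
E
```

```text
[0.5741 0.0215 0.3295] psi 98.35 t 20.05 F [-0.1 -0.3  0. ] op 0.498
bed u,v mm -47.8 -1.1 len 129 32 ang rel 89.1 px [232. 139.]
bed u,v mm 49.1 0.2 len 127 32 ang rel 89.7 px [323. 139.]
bed u,v mm 166.6 39.9 len 124 12 ang rel 78.3 px [440. 101.]
(array([-13.57,  -0.13,   3.09]), np.float64(16.32))
```

Layer 1 is good (within about 1 mm). Next is the far-right slat for layer 2.

Request:
arm_command(
  steps=[50,-0.97,0,0.22,0,50,-0.97,0,0.22,0,50,-0.97,0,0.22,0,50,-0.97,0,0.22,0,50,-0.97,0,0.22,0,50,-0.97,0,0.22,0,50,-0.97,0,0.22,0,50,-0.97,0,0.22,0],
)

```text
time: 20.77
eef_pos: [0.6009, -0.1697, 0.2802]
tcp_rot: [0.653, 0.757, -0.0, -0.002]
contact_force: [-0.2, 0.3, 0.0]
opening: 0.5
finger_force: 0.0
```

Request:
arm_command(
  steps=[50,-0.97,0,0.22,0,50,-0.97,0,0.22,0,50,-0.97,0,0.22,0,50,-0.97,0,0.22,0,50,-0.97,0,0.22,0,50,-0.97,0,0.22,0,50,0,0,0,1,50,0,0,0,1],
)

```text
time: 21.43
eef_pos: [0.6219, -0.3139, 0.246]
tcp_rot: [0.728, 0.686, -0.0, -0.003]
contact_force: [0.5, 0.3, -0.4]
opening: 0.498
finger_force: 0.0
```

Request:
arm_command(
  steps=[50,0,0,0,1,50,0,0,0,1,50,0,0,0,1,50,0,0,0,1,50,0,0,0,1,50,0,0,0,1,50,0,0,0,1,50,0,0,0,1],
)

```text
time: 22.1
eef_pos: [0.6223, -0.3122, 0.2472]
tcp_rot: [0.937, 0.349, -0.001, -0.002]
contact_force: [-0.5, 0.5, -0.4]
opening: 0.499
finger_force: 0.0
```

Request:
arm_command(
  steps=[50,0,0,0,1,50,0,0,0,1,50,0,0,0,1,50,0,0,0,1,50,0,0,0,1,50,0,0,0,1,50,0,0,0,0.3,50,0,0,0,0],
)

```text
time: 22.77
eef_pos: [0.6224, -0.3123, 0.2474]
tcp_rot: [0.999, 0.044, -0.002, -0.001]
contact_force: [0.3, -0.4, -0.3]
opening: 0.504
finger_force: 0.0
```

```bash
python3 - <<'E'
from h import *
rep();c,im=snap("wrist","w9")
for r in slats(c,im):print(r, go(r[1],r[2],.005,r[5]))
E
```

```text
[ 0.6224 -0.3123  0.2474] psi 5.06 t 22.77 F [ 0.3 -0.4 -0.3] op 0.504
(array([320., 307.]), 0.4577, -0.3876, 129, 32, -3.0) (array([-6.81,  2.43,  9.72]), np.float64(1.42))
(array([276., 295.]), 0.4635, -0.3192, 133, 32, -2.7) (array([-6.33, -0.28,  9.72]), np.float64(1.37))
(array([282., 179.]), 0.6202, -0.3146, 129, 31, 4.5) (array([-0.07,  0.1 ,  9.7 ]), np.float64(0.11))
```

Request:
arm_command(
  steps=[50,-0.07,0.1,1,0.1,50,0,0,1,0,50,0,0,1,0,50,0,0,1,0,50,0,0,1,0,50,0,0,1,0,50,0,0,1,0,50,0,0,1,0],
)

```text
time: 23.48
eef_pos: [0.6209, -0.3155, 0.0476]
tcp_rot: [0.999, 0.04, -0.001, -0.001]
contact_force: [0.3, -0.8, 0.0]
opening: 0.502
finger_force: 0.0
```

Request:
arm_command(
  steps=[50,0,0,0.8,0,50,0,0,0.5,0,50,0,0,0.25,0,50,0,0,0.1,0,50,0,0,0,0,50,0,0,0,0],
)

```text
time: 23.98
eef_pos: [0.6224, -0.317, 0.0101]
tcp_rot: [0.999, 0.039, 0.001, 0.001]
contact_force: [0.1, -1.1, 0.0]
opening: 0.499
finger_force: 0.0
```

```bash
python3 - <<'E'
from h import *
rep();print(go(.6200,-.3146,.0045,4.5))
E
```

```text
[ 0.6224 -0.317   0.0101] psi 4.47 t 23.98 F [ 0.1 -1.1  0. ] op 0.499
(array([-0.09, -0.1 ,  0.22]), np.float64(-0.0))
```

Request:
arm_command(
  steps=[50,-0.09,-0.1,0.22,0,50,0,0,0,0,0,0,0,0,0,0,0,0,0,0,0,0,0,0,0,0,0,0,0,0,0,0,0,0,0],
)

```text
time: 24.57
eef_pos: [0.6193, -0.3143, 0.0037]
tcp_rot: [0.999, 0.039, 0.0, 0.0]
contact_force: [-0.1, -0.9, 2.6]
opening: 0.36
finger_force: 53.4
```

Request:
arm_command(
  steps=[0,0,0,-1,0,0,0,0,-1,0,0,0,0,-1,0,0,0,0,-1,0,0,0,0,-1,0,0,0,0,-1,0,0,0,0,-1,0,0,0,0,-1,0],
)

```text
time: 25.23
eef_pos: [0.6186, -0.3139, 0.2036]
tcp_rot: [0.999, 0.039, -0.0, -0.0]
contact_force: [0.2, 0.1, -0.4]
opening: 0.36
finger_force: 53.1
```

```bash
python3 - <<'E'
from h import *
rep();x,y=bp(0,.049);print(x,y,go(x,y,.2,8.4))
E
```

```text
[ 0.6186 -0.3139  0.2036] psi 4.46 t 25.23 F [ 0.2  0.1 -0.4] op 0.36
0.5588419316004418 0.11467434431518642 (array([ -1.05, -17.27,   0.15]), np.float64(-0.69))
```

Request:
arm_command(
  steps=[0,-0.06,-0.96,0,0,0,-0.06,-0.96,0,0,0,-0.06,-0.96,0,0,0,-0.06,-0.96,0,0,0,-0.06,-0.96,0,0,0,-0.06,-0.96,0,0,0,-0.06,-0.96,0,0,0,-0.06,-0.96,0,0],
)

```text
time: 25.9
eef_pos: [0.5915, -0.1224, 0.2025]
tcp_rot: [0.999, 0.039, -0.0, -0.0]
contact_force: [-0.4, 0.3, -0.8]
opening: 0.359
finger_force: 53.1
```

Request:
arm_command(
  steps=[0,-0.06,-0.96,0,0,0,-0.06,-0.96,0,0,0,-0.06,-0.96,0,0,0,-0.06,-0.96,0,0,0,-0.06,-0.96,0,0,0,-0.06,-0.96,0,0,0,-0.06,-0.96,0,0,0,-0.06,-0.96,0,0],
)

```text
time: 26.57
eef_pos: [0.5646, 0.068, 0.2026]
tcp_rot: [0.999, 0.039, -0.0, -0.0]
contact_force: [0.7, 0.5, -1.6]
opening: 0.357
finger_force: 53.1
```

Request:
arm_command(
  steps=[0,-0.06,-0.96,0,0,0,-0.06,-0.96,0,0,0,0,0,0,-0.69,0,0,0,0,0,0,0,0,1,0,0,0,0,1,0,0,0,0,0,0,0,0,0,0,0],
)

```text
time: 27.23
eef_pos: [0.5572, 0.1139, 0.1513]
tcp_rot: [0.997, 0.072, -0.002, -0.0]
contact_force: [0.2, 0.6, 0.0]
opening: 0.36
finger_force: 53.1
```

```bash
python3 - <<'E'
from h import *
rep();x,y=bp(-.0008,.049);print(x,y,go(x,y,.1335,8.4))
E
```

```text
[0.5572 0.1139 0.1513] psi 8.31 t 27.23 F [0.2 0.6 0. ] op 0.36
0.5580505137340714 0.1145574778923365 (array([ 0.04, -0.02,  0.71]), np.float64(-0.02))
```

Request:
arm_command(
  steps=[0,0.02,0,0.25,0,0,0,0,0.2,0,0,0,0,0,0,0,0,0,0,0],
)

```text
time: 27.57
eef_pos: [0.5593, 0.1145, 0.1423]
tcp_rot: [0.997, 0.073, 0.0, 0.0]
contact_force: [-0.6, -0.6, -0.7]
opening: 0.36
finger_force: 53.1
```

```bash
python3 - <<'E'
from h import *
rep();x,y=bp(-.0008,.049);print(x,y,go(x,y,.1335,8.4))
E
```

```text
[0.5593 0.1145 0.1423] psi 8.39 t 27.57 F [-0.6 -0.6 -0.7] op 0.36
0.5580505137340714 0.1145574778923365 (array([-0.05, -0.01,  0.35]), np.float64(-0.0))
```

Request:
arm_command(
  steps=[0,-0.05,0,0.15,0,0,0,0,0.1,0,0,0,0,0.07,0,0,0,0,0.04,0,0,0,0,0,0,0,0,0,0,0],
)

```text
time: 28.07
eef_pos: [0.5578, 0.1144, 0.1328]
tcp_rot: [0.997, 0.073, 0.0, 0.0]
contact_force: [-0.3, 0.1, 0.1]
opening: 0.358
finger_force: 53.1
```

```bash
python3 -c "
from h import *
rep()"
```

```text
[0.5578 0.1144 0.1328] psi 8.42 t 28.07 F [-0.3  0.1  0.1] op 0.358
```

Request:
arm_command(
  steps=[0,0,0,0.04,0,0,0,0,0.02,0,0,0,0,0,0,0,0,0,0,0],
)

```text
time: 28.4
eef_pos: [0.558, 0.1145, 0.1325]
tcp_rot: [0.997, 0.073, 0.0, 0.0]
contact_force: [-2.9, -0.1, 5.9]
opening: 0.362
finger_force: 53.7
```

Request:
arm_command(
  steps=[50,0,0,0,0,50,0,0,0,0,50,0,0,-0.5,0,50,0,0,-1,0,50,-0.5,0.5,-1,0,50,-0.5,0.5,-1,0,50,-0.5,0.5,-1,0,50,-0.5,0.5,-1,0],
)

```text
time: 29.07
eef_pos: [0.5151, 0.0571, 0.2707]
tcp_rot: [0.997, 0.074, 0.0, 0.0]
contact_force: [1.3, -0.4, 0.5]
opening: 0.499
finger_force: 0.0
```

Request:
arm_command(
  steps=[50,0,0,-1,0,50,0,0,-1,0,50,0,0,-1,0,50,0,0,0,0,50,0,0,0,0],
)

```text
time: 29.48
eef_pos: [0.5163, 0.0575, 0.3465]
tcp_rot: [0.997, 0.073, 0.002, 0.0]
contact_force: [0.1, -0.3, -0.7]
opening: 0.499
finger_force: 0.0
```

```bash
python3 - <<'E'
from h import *
rep();c,im=snap("wrist","w10");chk([r for r in slats(c,im,.148) if 120<r[3]<140])
print(go(.4615,-.319,.25,-2.6))
E
```

```text
[0.5163 0.0575 0.3465] psi 8.41 t 29.48 F [ 0.1 -0.3 -0.7] op 0.499
bed u,v mm 0.5 1.0 len 128 126 ang rel 0.1 px [271. 137.]
(array([-4.35, 14.58,  3.77]), np.float64(1.92))
```

View pics/w10.png

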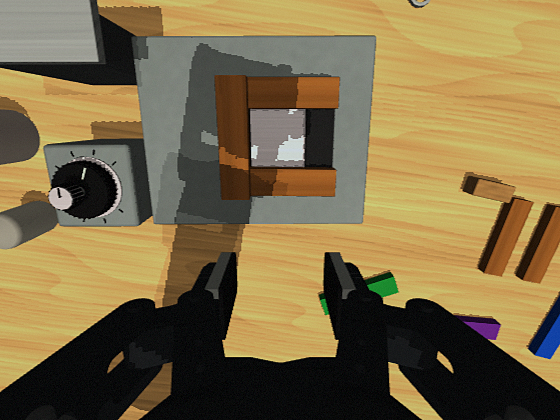

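Layer 2's first slat (px 232,137) is flush across layer 1. Next slat.

Request:
arm_command(
  steps=[50,-0.29,0.97,0.25,0,50,-0.29,0.97,0.25,0,50,-0.29,0.97,0.25,0,50,-0.29,0.97,0.25,0,50,-0.29,0.97,0.25,0,50,-0.29,0.97,0.25,0,50,-0.29,0.97,0.25,0,50,-0.29,0.97,0.25,0],
)

```text
time: 30.2
eef_pos: [0.4854, -0.1434, 0.2913]
tcp_rot: [0.997, 0.073, -0.002, -0.001]
contact_force: [-0.4, 0.2, -0.1]
opening: 0.497
finger_force: 0.0
```

Request:
arm_command(
  steps=[50,-0.29,0.97,0.25,0,50,-0.29,0.97,0.25,0,50,-0.29,0.97,0.25,0,50,-0.29,0.97,0.25,0,50,-0.29,0.97,0.25,0,50,-0.29,0.97,0.25,0,50,-0.29,0.97,0.25,0,50,0,0,0,0.95],
)

```text
time: 30.87
eef_pos: [0.4591, -0.3206, 0.246]
tcp_rot: [1.0, 0.023, -0.002, -0.002]
contact_force: [-0.4, 0.1, -0.0]
opening: 0.5
finger_force: 0.0
```

Request:
arm_command(
  steps=[50,0,0,0,0.95,50,0,0,0,0,50,0,0,0,0],
)

```text
time: 31.12
eef_pos: [0.4606, -0.3176, 0.2483]
tcp_rot: [1.0, -0.02, -0.001, -0.001]
contact_force: [-0.8, 0.1, -0.2]
opening: 0.498
finger_force: 0.0
```

```bash
python3 - <<'E'
from h import *
rep();c,im=snap("wrist","w11")
for r in slats(c,im):print(r, go(r[1],r[2],.0045,r[5]))
E
```

```text
[ 0.4606 -0.3176  0.2483] psi -2.34 t 31.12 F [-0.8  0.1 -0.2] op 0.498
(array([339., 178.]), 0.4578, -0.3869, 129, 33, -3.0) (array([0.01, 2.79, 9.77]), np.float64(0.12))
(array([282., 177.]), 0.4607, -0.32, 129, 32, -2.9) (array([0.01, 0.11, 9.77]), np.float64(0.1))
```

Request:
arm_command(
  steps=[50,0,0.1,1,0.1,50,0,0,1,0,50,0,0,1,0,50,0,0,1,0,50,0,0,1,0,50,0,0,1,0,50,0,0,1,0,50,0,0,1,0],
)

```text
time: 31.83
eef_pos: [0.4612, -0.32, 0.0488]
tcp_rot: [1.0, -0.025, -0.0, -0.0]
contact_force: [-0.1, -0.3, 1.0]
opening: 0.502
finger_force: 0.0
```

Request:
arm_command(
  steps=[50,0,0,0.8,0,50,0,0,0.5,0,50,0,0,0.25,0,50,0,0,0.15,0,50,0,0,0,0,50,0,0,0,0],
)

```text
time: 32.33
eef_pos: [0.4619, -0.3212, 0.0087]
tcp_rot: [1.0, -0.026, 0.001, 0.001]
contact_force: [0.4, -0.4, 0.0]
opening: 0.498
finger_force: 0.0
```

```bash
python3 - <<'E'
from h import *
rep();print(go(.4605,-.3199,.0045,-2.9))
E
```

```text
[ 0.4619 -0.3212  0.0087] psi -3.02 t 32.33 F [ 0.4 -0.4  0. ] op 0.498
(array([-0.06, -0.05,  0.17]), np.float64(-0.02))
```

Request:
arm_command(
  steps=[50,-0.05,-0.05,0.17,0,50,0,0,0,0,0,0,0,0,0,0,0,0,0,0,0,0,0,0,0,0,0,0,0,0,0,0,0,0,0],
)

```text
time: 32.92
eef_pos: [0.4603, -0.3197, 0.004]
tcp_rot: [1.0, -0.027, 0.0, 0.0]
contact_force: [-0.3, 0.9, 4.5]
opening: 0.36
finger_force: 52.5
```

Request:
arm_command(
  steps=[0,0,0,-1,0,0,0,0,-1,0,0,0,0,-1,0,0,0,0,-1,0,0,0,0,-1,0,0,0,0,-1,0,0,0,0,-1,0,0,0,0,-1,0],
)

```text
time: 33.58
eef_pos: [0.4595, -0.3189, 0.2037]
tcp_rot: [1.0, -0.027, -0.0, -0.0]
contact_force: [0.4, 0.0, -0.5]
opening: 0.36
finger_force: 51.9
```

```bash
python3 - <<'E'
from h import *
rep();x,y=bp(0,-.049);print(x,y,go(x,y,.2,8.4))
E
```

```text
[ 0.4595 -0.3189  0.2037] psi -3.05 t 33.58 F [ 0.4  0.  -0.5] op 0.36
0.5731580683995581 0.017725655684813567 (array([  3.82, -13.69,   0.16]), np.float64(-2.0))
```

14 rows of (0.27, -0.98), then spin -2 and down.

Request:
arm_command(
  steps=[0,0.27,-0.98,0,0,0,0.27,-0.98,0,0,0,0.27,-0.98,0,0,0,0.27,-0.98,0,0,0,0.27,-0.98,0,0,0,0.27,-0.98,0,0,0,0.27,-0.98,0,0,0,0.27,-0.98,0,0],
)

```text
time: 34.25
eef_pos: [0.5241, -0.1251, 0.2025]
tcp_rot: [1.0, -0.027, -0.001, -0.0]
contact_force: [0.3, -0.1, 0.2]
opening: 0.36
finger_force: 51.9
```

Request:
arm_command(
  steps=[0,0.27,-0.98,0,0,0,0.27,-0.98,0,0,0,0.27,-0.98,0,0,0,0.27,-0.98,0,0,0,0.27,-0.98,0,0,0,0.27,-0.98,0,0,0,0,0,0,-1,0,0,0,0,-1],
)

```text
time: 34.92
eef_pos: [0.5723, 0.0198, 0.2023]
tcp_rot: [0.997, 0.077, -0.001, -0.0]
contact_force: [-0.6, -1.0, -0.7]
opening: 0.36
finger_force: 51.9
```

Request:
arm_command(
  steps=[0,0,0,1,0,0,0,0,1,0,0,0,0,0.4,0,0,0,0,0,0,0,0,0,0,0,0,0,0,0,0],
)

```text
time: 35.42
eef_pos: [0.5734, 0.018, 0.1446]
tcp_rot: [0.997, 0.073, 0.001, 0.0]
contact_force: [0.1, 0.5, 0.5]
opening: 0.363
finger_force: 51.9
```

```bash
python3 - <<'E'
from h import *
rep();x,y=bp(0,-.049);print(x,y,go(x,y,.1325,8.4))
E
```

```text
[0.5734 0.018  0.1446] psi 8.4 t 35.42 F [0.1 0.5 0.5] op 0.363
0.5731580683995581 0.017725655684813567 (array([-0.01,  0.01,  0.49]), np.float64(0.0))
```

Request:
arm_command(
  steps=[0,-0.02,0,0.2,0,0,0,0,0.15,0,0,0,0,0.1,0,0,0,0,0.06,0,0,0,0,0,0,0,0,0,0,0],
)

```text
time: 35.92
eef_pos: [0.5725, 0.0179, 0.1329]
tcp_rot: [0.997, 0.073, 0.0, 0.0]
contact_force: [-3.3, -0.4, 7.9]
opening: 0.357
finger_force: 52.9
```

```bash
python3 -c "
from h import *
rep()"
```

```text
[0.5725 0.0179 0.1329] psi 8.43 t 35.92 F [-3.3 -0.4  7.9] op 0.357
```

Request:
arm_command(
  steps=[50,0,0,0,0,50,0,0,0,0,50,0,0,-0.5,0,50,0,0,-1,0,50,-0.5,-0.5,-1,0,50,-0.5,-0.5,-1,0,50,-0.5,-0.5,-1,0,50,-0.5,-0.5,-1,0],
)

```text
time: 36.58
eef_pos: [0.5145, 0.0606, 0.2698]
tcp_rot: [0.997, 0.073, 0.0, -0.0]
contact_force: [1.2, 0.3, 0.3]
opening: 0.503
finger_force: 0.0
```

Request:
arm_command(
  steps=[50,0,0,-1,0,50,0,0,-1,0,50,0,0,-1,0,50,0,0,0,0,50,0,0,0,0],
)

```text
time: 37.0
eef_pos: [0.5159, 0.0603, 0.3457]
tcp_rot: [0.997, 0.073, 0.002, 0.0]
contact_force: [0.1, 0.2, -0.6]
opening: 0.5
finger_force: 0.0
```

```bash
python3 - <<'E'
from h import *
rep();c,im=snap("wrist","w12");rs=slats(c,im,.148)
chk([r for r in rs if 100<r[3]<150]);
for r in slats(c,im,.018):
  if r[2]<-.2:print(r)
print(go(.4575,-.387,.25,-3))
E
```

```text
[0.5159 0.0603 0.3457] psi 8.42 t 37.0 F [ 0.1  0.2 -0.6] op 0.5
bed u,v mm 0.4 0.1 len 128 128 ang rel -90.0 px [284. 137.]
(array([547., 247.]), 0.4577, -0.3857, 130, 32, -3.2)
(array([-4.91, 17.36,  3.74]), np.float64(1.99))
```

Layers 1 and 2 form a 128 x 128 square, centred within 0.5 mm. Last slat.

Request:
arm_command(
  steps=[50,-0.27,0.96,0.2,0,50,-0.27,0.96,0.2,0,50,-0.27,0.96,0.2,0,50,-0.27,0.96,0.2,0,50,-0.27,0.96,0.2,0,50,-0.27,0.96,0.2,0,50,-0.27,0.96,0.2,0,50,-0.27,0.96,0.2,0],
)

```text
time: 37.72
eef_pos: [0.4888, -0.1384, 0.3006]
tcp_rot: [0.997, 0.073, -0.002, -0.001]
contact_force: [-0.1, -0.7, -0.5]
opening: 0.501
finger_force: 0.0
```

Request:
arm_command(
  steps=[50,-0.27,0.96,0.2,0,50,-0.27,0.96,0.2,0,50,-0.27,0.96,0.2,0,50,-0.27,0.96,0.2,0,50,-0.27,0.96,0.2,0,50,-0.27,0.96,0.2,0,50,-0.27,0.96,0.2,0,50,-0.27,0.96,0.2,0],
)

```text
time: 38.38
eef_pos: [0.4635, -0.3359, 0.2604]
tcp_rot: [0.997, 0.073, -0.001, -0.002]
contact_force: [0.3, 0.1, 1.4]
opening: 0.499
finger_force: 0.0
```

Request:
arm_command(
  steps=[50,-0.27,0.96,0.2,0,50,-0.27,0.96,0.2,0,50,0,0,0,1,50,0,0,0,1,50,0,0,0,0,50,0,0,0,0],
)

```text
time: 38.88
eef_pos: [0.4576, -0.3843, 0.2512]
tcp_rot: [1.0, -0.025, -0.001, -0.001]
contact_force: [-0.7, 0.3, 1.0]
opening: 0.501
finger_force: 0.0
```

```bash
python3 - <<'E'
from h import *
rep();c,im=snap("wrist","w13")
for r in slats(c,im):print(r, go(r[1],r[2],.0045,r[5]))
E
```

```text
[ 0.4576 -0.3843  0.2512] psi -2.92 t 38.88 F [-0.7  0.3  1. ] op 0.501
(array([283., 177.]), 0.4577, -0.3878, 128, 32, -2.9) (array([0.02, 0.16, 9.89]), np.float64(-0.0))
```

Request:
arm_command(
  steps=[50,0,0.12,1,0,50,0,0,1,0,50,0,0,1,0,50,0,0,1,0,50,0,0,1,0,50,0,0,1,0,50,0,0,1,0,50,0,0,1,0],
)

```text
time: 39.6
eef_pos: [0.4581, -0.3872, 0.0518]
tcp_rot: [1.0, -0.025, -0.0, -0.0]
contact_force: [0.4, -0.4, 0.5]
opening: 0.493
finger_force: 0.0
```

Request:
arm_command(
  steps=[50,0,0,0.8,0,50,0,0,0.5,0,50,0,0,0.3,0,50,0,0,0.25,0,50,0,0,0,0,50,0,0,0,0],
)

```text
time: 40.1
eef_pos: [0.4586, -0.3883, 0.0076]
tcp_rot: [1.0, -0.026, 0.0, 0.001]
contact_force: [-1.0, -0.2, 1.2]
opening: 0.502
finger_force: 0.0
```

```bash
python3 - <<'E'
from h import *
rep();print(go(.4577,-.3876,.0045,-2.9))
E
```

```text
[ 0.4586 -0.3883  0.0076] psi -3.02 t 40.1 F [-1.  -0.2  1.2] op 0.502
(array([-0.04, -0.03,  0.13]), np.float64(-0.02))
```

Request:
arm_command(
  steps=[50,-0.03,-0.03,0.12,0,50,0,0,0,0,0,0,0,0,0,0,0,0,0,0,0,0,0,0,0,0,0,0,0,0,0,0,0,0,0],
)

```text
time: 40.68
eef_pos: [0.4579, -0.3877, 0.0048]
tcp_rot: [1.0, -0.027, 0.001, 0.001]
contact_force: [-0.6, 0.6, 5.5]
opening: 0.361
finger_force: 52.9
```

Request:
arm_command(
  steps=[0,0,0,-1,0,0,0,0,-1,0,0,0,0,-1,0,0,0,0,-1,0,0,0,0,-1,0,0,0,0,-1,0,0,0,0,-1,0,0,0,0,-1,0],
)

```text
time: 41.35
eef_pos: [0.4569, -0.3865, 0.204]
tcp_rot: [1.0, -0.027, -0.001, -0.001]
contact_force: [0.2, -0.8, -0.8]
opening: 0.358
finger_force: 52.2
```

```bash
python3 - <<'E'
from h import *
rep();x,y=bp(0,0);print(x,y,go(x,y,.22,98.4))
E
```

```text
[ 0.4569 -0.3865  0.204 ] psi -3.05 t 41.35 F [ 0.2 -0.8 -0.8] op 0.358
0.566 0.0662 (array([  3.39, -18.32,  -0.62]), np.float64(-17.71))
```

Request:
arm_command(
  steps=[0,0.18,-0.96,-0.03,0,0,0.18,-0.96,-0.03,0,0,0.18,-0.96,-0.03,0,0,0.18,-0.96,-0.03,0,0,0.18,-0.96,-0.03,0,0,0.18,-0.96,-0.03,0,0,0.18,-0.96,-0.03,0,0,0.18,-0.96,-0.03,0],
)

```text
time: 42.02
eef_pos: [0.5032, -0.1958, 0.2089]
tcp_rot: [1.0, -0.027, -0.001, -0.0]
contact_force: [0.2, -0.3, 0.1]
opening: 0.36
finger_force: 52.2
```

Request:
arm_command(
  steps=[0,0.18,-0.96,-0.03,0,0,0.18,-0.96,-0.03,0,0,0.18,-0.96,-0.03,0,0,0.18,-0.96,-0.03,0,0,0.18,-0.96,-0.03,0,0,0.18,-0.96,-0.03,0,0,0.18,-0.96,-0.03,0,0,0.18,-0.96,-0.03,0],
)

```text
time: 42.68
eef_pos: [0.5493, -0.0061, 0.2149]
tcp_rot: [1.0, -0.027, -0.001, -0.0]
contact_force: [0.1, 0.3, -0.5]
opening: 0.361
finger_force: 52.2
```

Request:
arm_command(
  steps=[0,0.18,-0.96,-0.03,0,0,0.18,-0.96,-0.03,0,0,0.16,-0.96,-0.03,0,0,0,0,0,-1,0,0,0,0,-1,0,0,0,0,-1,0,0,0,0,-1,0,0,0,0,-1],
)

```text
time: 43.35
eef_pos: [0.5659, 0.064, 0.2169]
tcp_rot: [0.975, 0.224, -0.001, -0.0]
contact_force: [-0.1, -0.3, -0.6]
opening: 0.359
finger_force: 52.2
```

Request:
arm_command(
  steps=[0,0,0,0,-1,0,0,0,0,-1,0,0,0,0,-1,0,0,0,0,-1,0,0,0,0,-1,0,0,0,0,-1,0,0,0,0,-1,0,0,0,0,-1],
)

```text
time: 44.02
eef_pos: [0.5659, 0.0638, 0.2169]
tcp_rot: [0.81, 0.586, -0.001, -0.001]
contact_force: [0.1, 0.0, -0.8]
opening: 0.359
finger_force: 52.2
```

Request:
arm_command(
  steps=[0,0,0,0,-1,0,0,0,0,-1,0,0,0,0,-1,0,0,0,0,-1,0,0,0,0,-0.7,0,0,0,0.8,0,0,0,0,0.7,0,0,0,0,0.6,0],
)

```text
time: 44.68
eef_pos: [0.5657, 0.0638, 0.1637]
tcp_rot: [0.654, 0.757, -0.001, -0.001]
contact_force: [-0.4, -0.4, -1.2]
opening: 0.36
finger_force: 52.2
```

Request:
arm_command(
  steps=[0,0,0,0,0,0,0,0,0,0,0,0,0,0,0],
)

```text
time: 44.93
eef_pos: [0.5669, 0.0637, 0.1661]
tcp_rot: [0.654, 0.757, 0.0, 0.0]
contact_force: [0.3, 0.7, -0.0]
opening: 0.362
finger_force: 52.2
```

```bash
python3 - <<'E'
from h import *
rep();x,y=bp(0,0);print(x,y,go(x,y,.1512,98.4))
E
```

```text
[0.5669 0.0637 0.1661] psi 98.37 t 44.93 F [ 0.3  0.7 -0. ] op 0.362
0.566 0.0662 (array([ 0.1 , -0.02,  0.6 ]), np.float64(-0.01))
```

Request:
arm_command(
  steps=[0,0.1,-0.03,0.2,0,0,0,0,0.2,0,0,0,0,0.12,0,0,0,0,0.1,0,0,0,0,0,0,0,0,0,0,0],
)

```text
time: 45.43
eef_pos: [0.5657, 0.0662, 0.1517]
tcp_rot: [0.654, 0.757, 0.0, 0.0]
contact_force: [-3.5, 0.7, 5.4]
opening: 0.359
finger_force: 53.0
```

```bash
python3 -c "
from h import *
rep()"
```

```text
[0.5657 0.0662 0.1517] psi 98.38 t 45.43 F [-3.5  0.7  5.4] op 0.359
```

Request:
arm_command(
  steps=[50,0,0,0,0,50,0,0,0,0,50,0,0,-0.5,0,50,0,0,-1,0,50,0,0,-0.3,0,0,0,0,0,0,0,0,0,0,0,0,0,0,0,0],
)

```text
time: 46.1
eef_pos: [0.5648, 0.0661, 0.1941]
tcp_rot: [0.654, 0.757, -0.0, -0.001]
contact_force: [-0.2, -0.1, -0.6]
opening: 0.079
finger_force: 0.0
```

Request:
arm_command(
  steps=[0,0,0,0,0,0,0,0,0,0,0,0,0,0.5,0,0,0,0,0.3,0,0,0,0,0,0,0,0,0,0,0],
  squeeze=20,
)

```text
time: 46.6
eef_pos: [0.5645, 0.0662, 0.1733]
tcp_rot: [0.654, 0.757, -0.001, -0.001]
contact_force: [0.7, -0.5, 0.1]
opening: -0.003
finger_force: 0.0
```

```bash
python3 -c "
from h import *
rep()"
```

```text
[0.5645 0.0662 0.1733] psi 98.36 t 46.6 F [ 0.7 -0.5  0.1] op -0.003
```

Request:
arm_command(
  steps=[0,0,0,0.16,0,0,0,0,0,0,0,0,0,0,0],
)

```text
time: 46.85
eef_pos: [0.5654, 0.0661, 0.171]
tcp_rot: [0.654, 0.757, -0.0, -0.0]
contact_force: [0.3, 0.2, 0.2]
opening: -0.001
finger_force: 0.0
```

Request:
arm_command(
  steps=[0,0,0,0.08,0,0,0,0,0,0],
)

```text
time: 47.02
eef_pos: [0.5654, 0.0661, 0.169]
tcp_rot: [0.654, 0.757, 0.0, 0.0]
contact_force: [0.3, -0.2, -0.1]
opening: -0.003
finger_force: 0.0
```

Request:
arm_command(
  steps=[0,0,0,0.06,0,0,0,0,0,0],
)

```text
time: 47.18
eef_pos: [0.5653, 0.0661, 0.1674]
tcp_rot: [0.654, 0.757, -0.0, -0.0]
contact_force: [0.7, 0.7, 0.4]
opening: -0.002
finger_force: 0.0
```

Request:
arm_command(
  steps=[0,0,0,0.06,0,0,0,0,0,0],
)

```text
time: 47.35
eef_pos: [0.5653, 0.0661, 0.1658]
tcp_rot: [0.654, 0.757, -0.0, -0.0]
contact_force: [0.5, 0.7, -0.0]
opening: -0.002
finger_force: 0.0
```

Request:
arm_command(
  steps=[0,0,0,0.04,0,0,0,0,0,0],
)

```text
time: 47.52
eef_pos: [0.5655, 0.0661, 0.1651]
tcp_rot: [0.654, 0.757, 0.0, 0.0]
contact_force: [-1.2, 0.3, 0.0]
opening: 0.001
finger_force: 0.0
```

Request:
arm_command(
  steps=[0,0,0,0.04,0,0,0,0,0,0],
)

```text
time: 47.68
eef_pos: [0.5657, 0.0661, 0.165]
tcp_rot: [0.654, 0.757, 0.0, 0.0]
contact_force: [-1.0, -0.3, 4.1]
opening: 0.001
finger_force: 2.1
```

Request:
arm_command(
  steps=[0,0,0,0.03,0,0,0,0,0,0],
)

```text
time: 47.85
eef_pos: [0.5658, 0.0661, 0.165]
tcp_rot: [0.654, 0.757, 0.0, 0.0]
contact_force: [-2.5, -0.2, 8.5]
opening: 0.0
finger_force: 3.5
```

Tower top is at z = 0.1651. Now probe the shelf.

Request:
arm_command(
  steps=[0,0,0,-1,0,0,0,0,-1,0,0,0,0,-1,0,0,0,0,-1,0,0,0,0,-1,0,0,0,0,0,0,0,0,0,0,0],
)

```text
time: 48.43
eef_pos: [0.5663, 0.0661, 0.2901]
tcp_rot: [0.654, 0.757, 0.001, 0.002]
contact_force: [0.0, 0.2, -0.0]
opening: 0.004
finger_force: 0.0
```

```bash
python3 - <<'E'
from h import *
rep();x,y=bp(.095,.22);print(x,y,go(x,y,.23,98.4))
E
```

```text
[0.5663 0.0661 0.2901] psi 98.36 t 48.43 F [ 0.   0.2 -0. ] op 0.004
0.6278426053477533 0.29771780096528655 (array([8.81, 3.77, 2.41]), np.float64(-0.01))
```

Request:
arm_command(
  steps=[0,1,0.42,0,0,0,1,0.42,0,0,0,1,0.42,0,0,0,1,0.42,0,0,0,1,0.42,0,0,0,1,0.42,0,0,0,1,0.42,0,0,0,1,0.42,0,0],
)

```text
time: 49.1
eef_pos: [0.6188, 0.2773, 0.2853]
tcp_rot: [0.654, 0.757, -0.002, -0.001]
contact_force: [-0.4, -1.0, 0.0]
opening: -0.004
finger_force: 0.0
```

Request:
arm_command(
  steps=[0,0.8,0.4,0,0,0,0,0,1,0,0,0,0,1,0,0,0,0,0.3,0,0,0,0,0,0,0,0,0,0,0,0,0,0,0,0],
)

```text
time: 49.68
eef_pos: [0.627, 0.2973, 0.2321]
tcp_rot: [0.654, 0.757, 0.001, 0.0]
contact_force: [-0.4, 1.0, -0.1]
opening: -0.0
finger_force: 0.0
```

```bash
python3 - <<'E'
from h import *
rep();c,im=snap("wrist","w14")
E
```

```text
[0.627  0.2973 0.2321] psi 98.34 t 49.68 F [-0.4  1.  -0.1] op -0.0
```

View pics/w14.png

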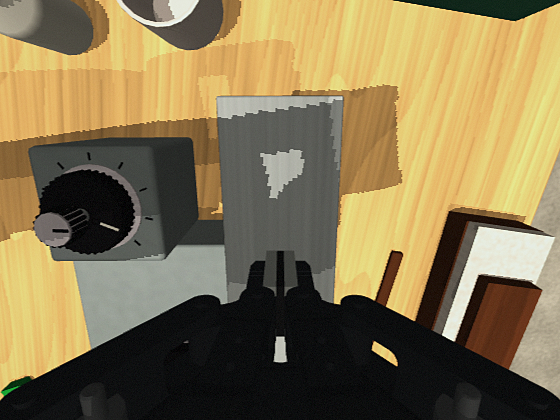

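The closed fingers are over the shelf's middle line (shelf cols 218–342, far edge row 97). Probe down.

Request:
arm_command(
  steps=[0,0,0,0.2,0,0,0,0,0.12,0,0,0,0,0,0,0,0,0,0,0],
)

```text
time: 50.07
eef_pos: [0.6263, 0.2973, 0.2227]
tcp_rot: [0.654, 0.757, -0.0, -0.0]
contact_force: [0.1, 0.4, 0.1]
opening: 0.003
finger_force: 0.0
```

Request:
arm_command(
  steps=[0,0,0,0.08,0,0,0,0,0,0],
)

```text
time: 50.23
eef_pos: [0.6263, 0.2974, 0.2206]
tcp_rot: [0.654, 0.757, -0.0, -0.0]
contact_force: [0.5, -0.9, -1.0]
opening: 0.004
finger_force: 0.0
```

Request:
arm_command(
  steps=[0,0,0,0.06,0,0,0,0,0,0],
)

```text
time: 50.4
eef_pos: [0.6265, 0.2975, 0.2193]
tcp_rot: [0.654, 0.757, 0.0, 0.0]
contact_force: [-0.1, 0.7, -0.0]
opening: 0.0
finger_force: 0.0
```

Request:
arm_command(
  steps=[0,0,0,0.06,0,0,0,0,0,0],
)

```text
time: 50.57
eef_pos: [0.6266, 0.2975, 0.2192]
tcp_rot: [0.654, 0.757, 0.0, 0.0]
contact_force: [-1.5, -0.8, 2.9]
opening: -0.0
finger_force: 1.8
```

Request:
arm_command(
  steps=[0,0,0,0.04,0,0,0,0,0,0],
)

```text
time: 50.73
eef_pos: [0.6267, 0.2975, 0.2192]
tcp_rot: [0.654, 0.757, 0.0, 0.0]
contact_force: [-3.1, -0.9, 6.9]
opening: -0.007
finger_force: 3.4
```

Shelf top is at 0.2192, so the gap is 54.2 mm. That means 47.2 mm coarse (about 1.89 rad) and then about 2.33 rad fine. Moving over the knob.

Request:
arm_command(
  steps=[100,0,0,-1,0,100,0,0,-1,0,100,0,0,-1,0,100,0,0,0,0,100,0,0,0,0],
)

```text
time: 51.15
eef_pos: [0.6273, 0.2978, 0.2941]
tcp_rot: [0.654, 0.757, 0.002, 0.001]
contact_force: [-0.1, 0.4, -0.5]
opening: 0.708
finger_force: 0.0
```

```bash
python3 - <<'E'
from h import *
rep();print(go(.478-.0,.2745-.07,.29,98.4))
c,im=snap("wrist","w15")
E
```

```text
[0.6273 0.2978 0.2941] psi 98.37 t 51.15 F [-0.1  0.4 -0.5] op 0.708
(array([-2.82, -6.45,  0.13]), np.float64(-0.01))
```

Request:
arm_command(
  steps=[100,-0.4,-0.92,0,0,100,-0.4,-0.92,0,0,100,-0.4,-0.92,0,0,100,-0.4,-0.92,0,0,100,-0.4,-0.92,0,0,100,-0.4,-0.92,0,0,100,-0.4,-0.92,0,0],
)

```text
time: 51.78
eef_pos: [0.4753, 0.204, 0.289]
tcp_rot: [0.654, 0.757, -0.002, -0.001]
contact_force: [-0.1, -0.8, 0.4]
opening: 1.001
finger_force: 0.0
```

Request:
arm_command(
  steps=[100,0,0,0,0,100,0,0,0,0,100,0,0,0,0],
)

```text
time: 52.03
eef_pos: [0.4773, 0.2048, 0.2907]
tcp_rot: [0.654, 0.757, -0.0, -0.0]
contact_force: [0.5, 0.5, -0.5]
opening: 1.0
finger_force: 0.0
```

```bash
python3 - <<'E'
from h import *
rep();c,im=snap("wrist","w16");print((-c[1].T@c[2]).round(4),proj(c,[[.478,.2745,.18],[.478,.2745,.148]]))
E
```

```text
[0.4773 0.2048 0.2907] psi 98.36 t 52.03 F [ 0.5  0.5 -0.5] op 1.0
[0.4672 0.2749 0.433 ] [[293.42733088 121.65350183]
 [291.88470954 121.35669221]]
```

View pics/w16.png

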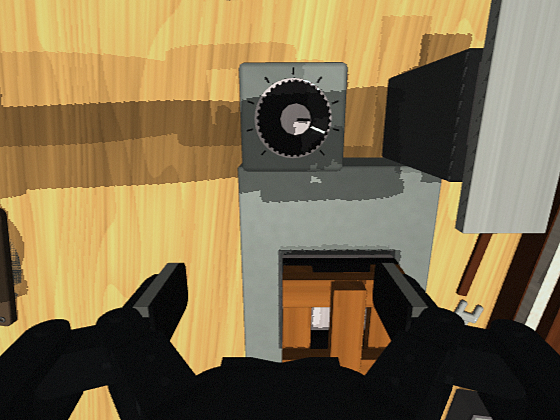

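```bash
python3 - <<'E'
from h import *
c=cam("wrist");im=cv2.imread("pics/w16.png")
g=cv2.cvtColor(im,cv2.COLOR_BGR2GRAY);m=(g<60).astype(np.uint8)*255;m[:75]=0;m[163:]=0;m[:,:250]=0;m[:,336:]=0
m=cv2.morphologyEx(m,cv2.MORPH_OPEN,np.ones((3,3)));k=max(cv2.findContours(m,cv2.RETR_EXTERNAL,cv2.CHAIN_APPROX_NONE)[0],key=cv2.contourArea)
e=cv2.fitEllipse(k);print(e);print("outer",plane(c,[e[0]],.148),"inner",plane(c,[(295.5,120)],.18));K=plane(c,[e[0]],.146)[0]
print(go(.4785,.276,.29,98.4),go(K[0],K[1],.2))
E
```

```text
((292.7039794921875, 117.41447448730469), (67.0265121459961, 72.30225372314453), 15.661425590515137)
outer [[0.47857526 0.27800664 0.148     ]] inner [[0.47976943 0.27609324 0.18      ]]
(array([2.81, 0.44, 0.04]), np.float64(-0.01)) (array([2.89, 0.47, 3.64]), 0)
```

Request:
arm_command(
  steps=[100,0.95,0.15,0,0,100,0.95,0.15,0,0,100,0.93,0.15,0.5,0,100,0,0,1,0,100,0,0,1,0,100,0,0,1,0,100,0,0,0,0,100,0,0,0,0],
)

```text
time: 52.75
eef_pos: [0.4777, 0.2765, 0.2024]
tcp_rot: [0.654, 0.757, -0.002, -0.001]
contact_force: [-0.3, 0.6, 0.3]
opening: 0.999
finger_force: 0.0
```

```bash
python3 - <<'E'
from h import *
rep();print(go(.4787,.2762,.122,98.4))
E
```

```text
[0.4777 0.2765 0.2024] psi 98.38 t 52.75 F [-0.3  0.6  0.3] op 0.999
(array([-0.01,  0.05,  3.21]), np.float64(-0.0))
```

Request:
arm_command(
  steps=[100,0,0.03,0.7,0,100,0,0,0.7,0,100,0,0,0.7,0,100,0,0,0.5,0,100,0,0,0.4,0,100,0,0,0.2,0,100,0,0,0,0,100,0,0,0,0],
)

```text
time: 53.42
eef_pos: [0.4795, 0.2767, 0.1251]
tcp_rot: [0.654, 0.757, 0.0, 0.0]
contact_force: [-0.1, -0.3, 0.4]
opening: 0.998
finger_force: 0.0
```

```bash
python3 - <<'E'
from h import *
rep();print(go(.4787,.2762,.122,98.4))
E
```

```text
[0.4795 0.2767 0.1251] psi 98.37 t 53.42 F [-0.1 -0.3  0.4] op 0.998
(array([-0.02, -0.03,  0.12]), np.float64(-0.01))
```

Request:
arm_command(
  steps=[100,-0.02,-0.03,0.1,0,0,0,0,0,0,0,0,0,0,0,0,0,0,0,0,0,0,0,0,0,0,0,0,0,0],
  squeeze=80,
)

```text
time: 53.92
eef_pos: [0.4787, 0.2762, 0.1228]
tcp_rot: [0.654, 0.757, 0.001, 0.0]
contact_force: [-1.0, 0.0, 3.2]
opening: 0.7
finger_force: 85.2
```

```bash
python3 - <<'E'
from h import *
rep();s=ctrl.get_state();print(s["qpos"].round(3),s["finger_force"],s["wrist_torque"])
E
```

```text
[0.4787 0.2762 0.1228] psi 98.35 t 53.92 F [-1.   0.   3.2] op 0.7
[0.34  0.135 1.966 0.    1.039 0.194] 85.21175265312195 [ 0.00197371  0.06689241 -0.12247509]
```

Request:
arm_command(
  steps=[0,0,0,0,0.5,0,0,0,0,0.8,0,0,0,0,0.8,0,0,0,0,0.8,0,0,0,0,0.8,0,0,0,0,0.8,0,0,0,0,0,0,0,0,0,0],
)

```text
time: 54.58
eef_pos: [0.4784, 0.2762, 0.1226]
tcp_rot: [0.806, 0.592, 0.0, -0.0]
contact_force: [-1.7, 1.0, 6.4]
opening: 0.704
finger_force: 85.5
```

```bash
python3 - <<'E'
from h import *
rep();s=ctrl.get_state();print(s["finger_force"],s["wrist_torque"])
c,im=snap("top","t2");cv2.imwrite("pics/t2c.png",np.hstack([cv2.resize(im[140:255,100:290],None,fx=3,fy=3),cv2.resize(snap("side","s2")[1][140:260,250:410],None,fx=1,fy=1)[:115].repeat(3,0)[:, :160]]))
E
```

```text
[0.4784 0.2762 0.1226] psi 72.57 t 54.58 F [-1.7  1.   6.4] op 0.704
85.49690365791321 [-0.04127647  0.18463343 -0.38514151]
```

Request:
arm_command(
  steps=[0,0,0,0,0.8,0,0,0,0,0.8,0,0,0,0,0.8,0,0,0,0,0.8,0,0,0,0,0.8,0,0,0,0,0.8,0,0,0,0,0.8,0,0,0,0,0.8],
)

```text
time: 55.35
eef_pos: [0.4786, 0.2766, 0.1227]
tcp_rot: [0.951, 0.309, 0.001, -0.0]
contact_force: [-0.7, 2.6, 5.3]
opening: 0.697
finger_force: 85.4
```

Request:
arm_command(
  steps=[0,0,0,0,0.8,0,0,0,0,0.8,0,0,0,0,0.8,0,0,0,0,0.8,0,0,0,0,0.8,0,0,0,0,0.8,0,0,0,0,0.8,0,0,0,0,0.8],
)

```text
time: 56.02
eef_pos: [0.4784, 0.277, 0.1228]
tcp_rot: [1.0, -0.006, 0.001, -0.001]
contact_force: [-2.4, 5.0, 4.8]
opening: 0.7
finger_force: 85.4
```

Request:
arm_command(
  steps=[0,0,0,0,0.8,0,0,0,0,0.6,0,0,0,0,0.2,0,0,0,0,0,0,0,0,0,0,0,0,0,0,0],
)

```text
time: 56.52
eef_pos: [0.4782, 0.277, 0.1228]
tcp_rot: [0.996, -0.085, 0.0, -0.001]
contact_force: [-1.6, 3.7, 5.3]
opening: 0.702
finger_force: 85.5
```

```bash
python3 - <<'E'
from h import *
rep();s=ctrl.get_state();print(s["finger_force"],s["wrist_torque"],s["qpos"][5])
E
```

```text
[0.4782 0.277  0.1228] psi -9.71 t 56.52 F [-1.6  3.7  5.3] op 0.702
85.54184317588806 [0.36095685 0.41351214 0.37466842] 2.0800810015364863
```

Request:
arm_command(
  steps=[100,0,0,0,0,100,0,0,0,0,100,0,0,0,0,100,0,0,-0.5,0,100,0,0,-1,0,100,0,0,-1,0,100,0,0,-1,0,100,0,0,-1,0],
)

```text
time: 57.18
eef_pos: [0.4782, 0.2756, 0.2361]
tcp_rot: [0.996, -0.087, 0.0, 0.0]
contact_force: [0.0, 0.4, 0.3]
opening: 0.999
finger_force: 0.0
```

Request:
arm_command(
  steps=[0,0,0,-1,0,0,0,0,-1,0,0,0,0,-0.5,0,0,0,0,0,0,0,0,0,0,0],
  squeeze=20,
)

```text
time: 57.6
eef_pos: [0.4783, 0.2758, 0.297]
tcp_rot: [0.996, -0.087, 0.0, -0.0]
contact_force: [0.8, 0.6, 0.3]
opening: 0.303
finger_force: 0.0
```

```bash
python3 - <<'E'
from h import *
rep();print(go(.566,.0662,.235,-9.7))
c,im=snap("wrist","w17")
E
```

```text
[0.4783 0.2758 0.297 ] psi -9.93 t 57.6 F [0.8 0.6 0.3] op 0.303
(array([4.9 , 7.65, 2.48]), np.float64(-0.04))
```

View pics/w17.png

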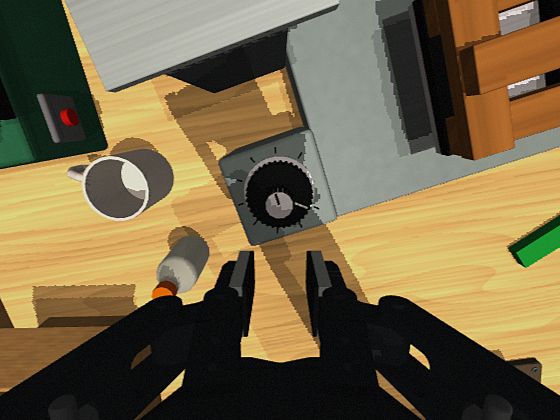

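The tower is raised and intact at right. Knob at (275,195). Probe the tower top to check the 7 mm.

Request:
arm_command(
  steps=[0,0.61,0.96,0,0,0,0.61,0.96,0,0,0,0.61,0.96,0,0,0,0.61,0.96,0,0,0,0.61,0.96,0,0,0,0.61,0.96,0,0,0,0.61,0.96,0,0,0,0.61,0.96,0,0],
)

```text
time: 58.32
eef_pos: [0.5646, 0.0644, 0.2938]
tcp_rot: [0.996, -0.087, -0.002, 0.0]
contact_force: [0.8, -0.4, -0.2]
opening: -0.002
finger_force: 0.0
```

Request:
arm_command(
  steps=[0,0,0,1,0,0,0,0,1,0,0,0,0,0.5,0,0,0,0,0.4,0,0,0,0,0,0,0,0,0,0,0,0,0,0,0,0],
)

```text
time: 58.9
eef_pos: [0.566, 0.0661, 0.2256]
tcp_rot: [0.996, -0.086, 0.001, -0.0]
contact_force: [-0.1, -0.5, -0.5]
opening: 0.005
finger_force: 0.0
```

```bash
python3 -c "
from h import *
rep()"
```

```text
[0.566  0.0661 0.2256] psi -9.89 t 58.9 F [-0.1 -0.5 -0.5] op 0.005
```

Request:
arm_command(
  steps=[0,0,0,0.2,0,0,0,0,0.16,0,0,0,0,0,0,0,0,0,0,0],
)

```text
time: 59.23
eef_pos: [0.5652, 0.0658, 0.2152]
tcp_rot: [0.996, -0.086, -0.0, 0.0]
contact_force: [-0.3, -0.1, -0.3]
opening: -0.003
finger_force: 0.0
```

Request:
arm_command(
  steps=[0,0,0,0.08,0,0,0,0,0,0],
)

```text
time: 59.4
eef_pos: [0.5652, 0.0657, 0.2132]
tcp_rot: [0.996, -0.087, -0.0, 0.0]
contact_force: [0.2, 0.4, 0.6]
opening: -0.001
finger_force: 0.0
```

Request:
arm_command(
  steps=[0,0,0,0.06,0,0,0,0,0,0],
)

```text
time: 59.57
eef_pos: [0.5656, 0.0657, 0.2122]
tcp_rot: [0.996, -0.086, 0.0, -0.0]
contact_force: [-0.7, -0.5, 0.0]
opening: 0.004
finger_force: 0.0
```

Request:
arm_command(
  steps=[0,0,0,0.04,0,0,0,0,0,0],
)

```text
time: 59.73
eef_pos: [0.5657, 0.0657, 0.2121]
tcp_rot: [0.996, -0.086, 0.001, 0.0]
contact_force: [-2.3, -0.3, 4.0]
opening: 0.001
finger_force: 2.3
```

Request:
arm_command(
  steps=[0,0,0,0.04,0,0,0,0,0,0],
)

```text
time: 59.9
eef_pos: [0.5658, 0.0657, 0.212]
tcp_rot: [0.996, -0.086, 0.001, 0.0]
contact_force: [-3.4, 0.1, 7.6]
opening: -0.0
finger_force: 3.9
```

Gap is now 7.1 mm, so fine needs about 2.37 rad. Go to the inner knob.

Request:
arm_command(
  steps=[0,0,0,-1,0,0,0,0,-1,0,0,0,0,-1,0,0,-0.61,-0.96,0,0,0,-0.61,-0.96,0,0,0,-0.61,-0.96,0,0,50,-0.61,-0.96,0,0,50,-0.61,-0.96,0,0],
)

```text
time: 60.57
eef_pos: [0.5101, 0.1981, 0.2844]
tcp_rot: [0.996, -0.087, -0.0, -0.0]
contact_force: [0.3, 0.4, -0.7]
opening: 0.269
finger_force: 0.0
```

Request:
arm_command(
  steps=[50,-0.61,-0.96,0,0,50,-0.61,-0.96,0,0,50,-0.61,-0.96,0,0,50,0,0,0,-1,50,0,0,0,-1,50,0,0,0,-1,50,0,0,0,-1,50,0,0,0,-1],
)

```text
time: 61.23
eef_pos: [0.478, 0.276, 0.2842]
tcp_rot: [0.986, 0.165, -0.0, 0.0]
contact_force: [-0.7, 0.5, 0.3]
opening: 0.494
finger_force: 0.0
```

Request:
arm_command(
  steps=[50,0,0,0,-1,50,0,0,0,-1,50,0,0,0,-1,50,0,0,0,-1,50,0,0,0,-1,50,0,0,0,-1,50,0,0,0,-1,50,0,0,0,-1],
)

```text
time: 61.9
eef_pos: [0.4781, 0.2758, 0.2842]
tcp_rot: [0.844, 0.536, -0.0, -0.0]
contact_force: [-0.1, 0.1, 0.5]
opening: 0.5
finger_force: 0.0
```

Request:
arm_command(
  steps=[50,0,0,0,-1,50,0,0,0,-1,50,0,0,0,-1,50,0,0,0,-1,50,0,0,0,-1,50,0,0,0,-1,50,0,0,0,-0.2,50,0,0,0,0],
)

```text
time: 62.57
eef_pos: [0.4781, 0.2759, 0.2844]
tcp_rot: [0.643, 0.766, -0.0, -0.0]
contact_force: [-0.2, -0.4, 0.2]
opening: 0.5
finger_force: 0.0
```

Request:
arm_command(
  steps=[50,0,0,0.8,0,50,0,0,0.8,0,50,0,0,0,0,50,0,0,0,0],
)

```text
time: 62.9
eef_pos: [0.4774, 0.2756, 0.2435]
tcp_rot: [0.643, 0.766, -0.001, -0.001]
contact_force: [-0.1, -0.5, 0.7]
opening: 0.498
finger_force: 0.0
```

```bash
python3 - <<'E'
from h import *
rep();print(go(.4786,.2764,.160,100),ctrl.get_state()["qpos"][5])
E
```

```text
[0.4774 0.2756 0.2435] psi 100.01 t 62.9 F [-0.1 -0.5  0.7] op 0.498
(array([0.02, 0.06, 3.34]), np.float64(0.0)) 0.1648049826500949
```

Request:
arm_command(
  steps=[50,0.02,0.03,0.6,0,50,0,0,0.6,0,50,0,0,0.6,0,50,0,0,0.6,0,50,0,0,0.5,0,50,0,0,0.2,0,50,0,0,0,0,50,0,0,0,0],
)

```text
time: 63.57
eef_pos: [0.4794, 0.2767, 0.1681]
tcp_rot: [0.642, 0.766, 0.0, 0.0]
contact_force: [0.0, 0.3, 0.1]
opening: 0.497
finger_force: 0.0
```

```bash
python3 - <<'E'
from h import *
rep();print(go(.4786,.2764,.160,100))
E
```

```text
[0.4794 0.2767 0.1681] psi 100.07 t 63.57 F [0.  0.3 0.1] op 0.497
(array([-0.01, -0.03,  0.33]), np.float64(0.01))
```

Request:
arm_command(
  steps=[50,0,-0.02,0.15,0,50,0,0,0.13,0,50,0,0,0,0,0,0,0,0,0,0,0,0,0,0,0,0,0,0,0,0,0,0,0,0,0,0,0,0,0],
  squeeze=70,
)

```text
time: 64.23
eef_pos: [0.4787, 0.2765, 0.1609]
tcp_rot: [0.642, 0.767, 0.0, 0.0]
contact_force: [0.0, -0.2, 2.8]
opening: 0.254
finger_force: 68.5
```

```bash
python3 - <<'E'
from h import *
rep();print(ctrl.get_state()["wrist_torque"])
E
```

```text
[0.4787 0.2765 0.1609] psi 100.08 t 64.23 F [ 0.  -0.2  2.8] op 0.254
[-0.06186759  0.02622378  0.01139013]
```

Request:
arm_command(
  steps=[0,0,0,0,0.5,0,0,0,0,0.8,0,0,0,0,0.8,0,0,0,0,0.8,0,0,0,0,0.8,0,0,0,0,0.8,0,0,0,0,0.8,0,0,0,0,0.8],
)

```text
time: 64.9
eef_pos: [0.4786, 0.2765, 0.1609]
tcp_rot: [0.844, 0.537, 0.0, 0.0]
contact_force: [-1.2, 0.6, 2.7]
opening: 0.248
finger_force: 68.8
```

Request:
arm_command(
  steps=[0,0,0,0,0.8,0,0,0,0,0.8,0,0,0,0,0.8,0,0,0,0,0.8,0,0,0,0,0.8,0,0,0,0,0.8,0,0,0,0,0.8,0,0,0,0,0.8],
)

```text
time: 65.57
eef_pos: [0.4785, 0.2766, 0.1609]
tcp_rot: [0.97, 0.244, 0.0, -0.0]
contact_force: [-1.2, -0.2, 1.9]
opening: 0.254
finger_force: 68.8
```

Request:
arm_command(
  steps=[0,0,0,0,0.8,0,0,0,0,0.8,0,0,0,0,0.8,0,0,0,0,0.8,0,0,0,0,0.8,0,0,0,0,0.8,0,0,0,0,0.8,0,0,0,0,0.8],
)

```text
time: 66.23
eef_pos: [0.4785, 0.2768, 0.1609]
tcp_rot: [0.997, -0.073, 0.0, -0.0]
contact_force: [-0.7, 1.0, 2.8]
opening: 0.251
finger_force: 68.8
```

Request:
arm_command(
  steps=[0,0,0,0,0.8,0,0,0,0,0.8,0,0,0,0,0.8,0,0,0,0,0.8,0,0,0,0,0.8,0,0,0,0,0.4,0,0,0,0,0,0,0,0,0,0],
)

```text
time: 66.9
eef_pos: [0.4785, 0.2769, 0.1609]
tcp_rot: [0.958, -0.287, 0.0, -0.001]
contact_force: [-1.3, 0.7, 2.8]
opening: 0.25
finger_force: 68.9
```

```bash
python3 - <<'E'
from h import *
rep();s=ctrl.get_state();print(s["wrist_torque"],s["qpos"][5])
E
```

```text
[0.4785 0.2769 0.1609] psi -33.38 t 66.9 F [-1.3  0.7  2.8] op 0.25
[ 0.16675856  0.16798935 -0.10247498] 2.493536851214221
```

Request:
arm_command(
  steps=[0,0,0,0,0.35,0,0,0,0,0,0,0,0,0,0,50,0,0,0,0,50,0,0,0,0,50,0,0,-0.4,0,50,0,0,-1,0,50,0,0,-1,0],
)

```text
time: 67.57
eef_pos: [0.4775, 0.2758, 0.2197]
tcp_rot: [0.953, -0.304, -0.001, 0.001]
contact_force: [1.0, 0.9, 0.1]
opening: 0.496
finger_force: 0.0
```

Request:
arm_command(
  steps=[0,0,0,-1,0,0,0,0,-1,0,0,0,0,-1,0,0,0,0,0,0,0,0,0,0,0],
  squeeze=20,
)

```text
time: 67.98
eef_pos: [0.4793, 0.2765, 0.2978]
tcp_rot: [0.953, -0.304, 0.002, -0.001]
contact_force: [-0.9, -0.4, -0.4]
opening: -0.004
finger_force: 0.0
```

```bash
python3 - <<'E'
from h import *
rep();print(go(.566,.0662,.235))
E
```

```text
[0.4793 0.2765 0.2978] psi -35.42 t 67.98 F [-0.9 -0.4 -0.4] op -0.004
(array([7.69, 4.85, 2.52]), 0)
```

Request:
arm_command(
  steps=[0,0.96,0.61,0,0,0,0.96,0.61,0,0,0,0.96,0.61,0,0,0,0.96,0.61,0,0,0,0.96,0.61,0,0,0,0.96,0.61,0,0,0,0.96,0.61,0,0,0,0.96,0.6,0,0],
)

```text
time: 68.65
eef_pos: [0.5637, 0.0644, 0.2932]
tcp_rot: [0.953, -0.304, -0.002, 0.001]
contact_force: [-0.7, 1.1, -1.2]
opening: -0.004
finger_force: 0.0
```

Request:
arm_command(
  steps=[0,0,0,1,0,0,0,0,1,0,0,0,0,0.5,0,0,0,0,0.2,0,0,0,0,0,0,0,0,0,0,0,0,0,0,0,0],
)

```text
time: 69.23
eef_pos: [0.5651, 0.0663, 0.2294]
tcp_rot: [0.953, -0.304, 0.001, -0.0]
contact_force: [0.8, -0.1, 0.2]
opening: 0.004
finger_force: 0.0
```

Request:
arm_command(
  steps=[0,0,0,0.16,0,0,0,0,0,0,0,0,0,0,0],
)

```text
time: 69.48
eef_pos: [0.5644, 0.0661, 0.2243]
tcp_rot: [0.953, -0.304, 0.0, -0.0]
contact_force: [-0.4, 0.8, 0.7]
opening: -0.001
finger_force: 0.0
```

```bash
python3 -c "
from h import *
rep()"
```

```text
[0.5644 0.0661 0.2243] psi -35.4 t 69.48 F [-0.4  0.8  0.7] op -0.001
```

Request:
arm_command(
  steps=[0,0,0,0.1,0,0,0,0,0,0],
)

```text
time: 69.65
eef_pos: [0.5642, 0.066, 0.2211]
tcp_rot: [0.953, -0.304, -0.0, 0.0]
contact_force: [0.5, 0.5, -0.0]
opening: 0.002
finger_force: 0.0
```

Request:
arm_command(
  steps=[0,0,0,0.06,0,0,0,0,0,0],
)

```text
time: 69.82
eef_pos: [0.5641, 0.0659, 0.2195]
tcp_rot: [0.953, -0.304, -0.0, 0.0]
contact_force: [-0.9, 0.9, 0.0]
opening: 0.003
finger_force: 0.0
```

Request:
arm_command(
  steps=[0,0,0,0.04,0,0,0,0,0,0],
)

```text
time: 69.98
eef_pos: [0.5645, 0.0659, 0.2192]
tcp_rot: [0.953, -0.304, 0.0, -0.0]
contact_force: [0.5, -0.0, 1.4]
opening: 0.0
finger_force: 0.7
```

Request:
arm_command(
  steps=[0,0,0,0.04,0,0,0,0,0,0],
)

```text
time: 70.15
eef_pos: [0.5646, 0.0659, 0.2191]
tcp_rot: [0.953, -0.304, 0.0, -0.0]
contact_force: [-1.7, 0.5, 4.6]
opening: -0.002
finger_force: 2.4
```

Request:
arm_command(
  steps=[0,0,0,0.03,0,0,0,0,0,0],
)

```text
time: 70.32
eef_pos: [0.5647, 0.0659, 0.2191]
tcp_rot: [0.953, -0.304, 0.001, -0.0]
contact_force: [-3.5, 0.1, 7.0]
opening: 0.006
finger_force: 3.5
```

The tower top is 0.2191 and the shelf 0.2192, so they are flush. Retreat and take a final look.

Request:
arm_command(
  steps=[0,0,0,-1,0,0,0,0,-1,0,0,0,0,-1,0,0,-0.5,0,-1,0,0,-0.5,0,-1,0,0,-0.5,0,-1,0,0,-0.5,0,0,0,0,0,0,0,0],
)

```text
time: 70.98
eef_pos: [0.523, 0.096, 0.3692]
tcp_rot: [0.953, -0.303, 0.002, -0.001]
contact_force: [0.6, -1.1, -0.9]
opening: 0.005
finger_force: 0.0
```

```bash
python3 - <<'E'
from h import *
rep();c,im=snap("wrist","w18");chk([r for r in slats(c,im,.21) if r[3]>80])
E
```

```text
[0.523  0.096  0.3692] psi -35.34 t 70.98 F [ 0.6 -1.1 -0.9] op 0.005
bed u,v mm 0.2 -1.2 len 133 126 ang rel 89.6 px [282. 135.]
bed u,v mm 140.7 21.2 len 101 10 ang rel 78.3 px [149.  38.]
```

View pics/w18.png

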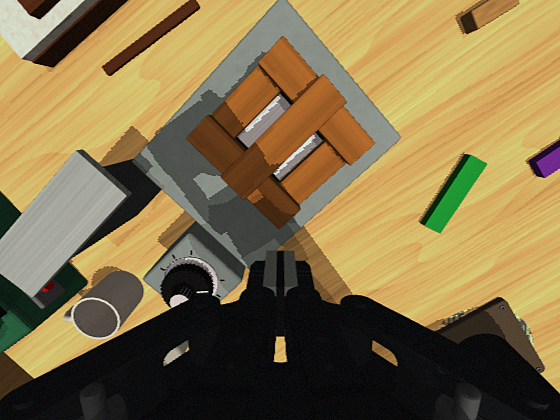

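The tower (centre px 282,135) is square: two crosswise layers with the odd slat centred on top. Nothing else has been disturbed and the arm is clear. Handing in.

```bash
python3 -c "
from plant import ctrl
print(ctrl.sign_off())"
```

```text
the job is handed in; nothing more can be done
None
```

The job is handed in: all five slats stand as a crosswise tower with the odd one centred on top, raised by the coarse knob to 7.1 mm below the shelf, then by the fine knob to within about 0.1 mm of flush by touch probe, at 71 s.

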